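# Fetch the pickup from between the trees

## Task

The model pickup is parked in the little yard by the red tool shed, hemmed in by a tall pine and a round bush, so there is no room to take hold of it. First clear both trees to the plywood board, standing upright, without disturbing the pickup; then park the pickup in the middle of the marked parking bay, lengthwise between the painted lines (nose either way), while the trees wait on the board; last put each tree back, upright, in the very spot in the yard where it stood at the start. Leave the paint jar, the glue bottle and the convertible alone.

Things in the scene. Friction and masses are not known exactly. Their poses are not given: they have to be found in the camera images.
- pine: dark green cone-shaped pine in the yard, 109 mm tall, twigs to 67 mm across, loose, 30 g. Origin mid-underside, on the trunk within 2 mm, z up. Round foot 34 mm across, 4 mm thick. Solid crown 8 to 102 mm up, 37 mm across low down, narrowing upward; outer twigs give way. Pinch 35 mm above the underside, any side. Starts on one of the yard's two brown rounds
- bush: brown egg-shaped bush in the yard, 96 mm tall, twigs to 90 mm across, loose, 30 g. Origin mid-underside, on the trunk within 2 mm, z up. Round foot 33 mm across, 4 mm thick. Solid crown 12 to 83 mm up, about 37 mm across; outer twigs give way. Pinch 40 mm above the underside, any side. Starts on the yard's other brown round
- pickup: dark blue model pickup, 59 mm long (its y), 22 mm wide (its x), 23 mm high, cab 16 mm wide above 15 mm; loose, 40 g. Origin mid-underside, z up. Pinch across the doors (along its x) 5 to 15 mm above its underside. Starts in the yard between the trees, lengthwise to the shed, its far end about 7 mm from it
- yard: fixed cork-brown plate 130 (x) by 176 (y) mm, 3 mm thick; origin mid-underside, x away from the robot (yaw within 0.3). On it, fixed: red shed 46 x 58 mm, 38 high, at x +34, y 0; 19 mm fence along the far edge; grey paving at x -26, y 0 (pickup's start); brown rounds 44 mm across at x -26, y +56 and -56 (trees' start, within 5 mm)
- board: fixed plywood offcut, 160 (x) by 100 (y) mm, 6 mm thick, left or right of the yard: the side area for the trees. Origin mid-underside, x away from the robot (yaw within 0.3). Both trees fit along its x axis, e.g. at x +42 and -42 mm
- bay: fixed concrete parking bay, 110 (x) by 70 (y) mm, 3 mm thick, on the yard's other side. Origin mid-underside, x away from the robot (yaw within 0.3). White lines along x at y +-26 mm; wheel stop 40 mm wide, 4 mm above the slab, at x +43 to +49. The pickup is to stand centred, its length along the bay's x
- jar: bystander: small paint jar, 34 mm across, 43 mm high, origin at the middle of its underside; not to be disturbed
- bottle: bystander: white glue bottle, 43 mm across, 93 mm high, origin at the middle of its underside; not to be disturbed
- convertible: bystander in front of the yard: black open model car, 63 mm long, 22 mm wide, 17 mm high, origin at the middle of its underside; not to be disturbed
There are look-alikes about, which are no part of the job. What is shaped like the bush but blue or yellow is not meant.

How it is judged:
By the outcome, as a careful person would: the job done as asked, in the order asked, and still so for the second after the job is handed in, with the robot touching nothing.
It also fails if it takes over 144 s, if anything falls off the work surface, if the arm or the gripper's body presses on something with over 40 N, if the wrist force passes 120 N, or if a joint passes its speed limit or range.

## Robot

A 6-joint arm with a two-finger parallel gripper is mounted at the origin on a cart in front of the work surface, level with it; the furniture and walls round the work are solid. World frame = base frame: x ahead of the robot, y to its left, z up, the work surface at z = 0. Lengths are in m, angles in rad, forces in N, time in s.
With the tool pointing down it reaches from about 0.375 to 0.975 m from the base axis. Payload 3.8 kg.
Tool frame: the origin (TCP) lies midway between the tips of the shut fingers; the grasp point (between the pads) lies 19 mm behind it; z points along the fingers, y is the line along which they close (so a half turn about z gives the same grasp; the last joint's range is limited). The gripper opens to 85 mm and grips with 20 to 120 N. Pads are 22 mm wide; open, the fingers measure 114 mm over their backs; the gripper's body (76 mm by 85 mm) begins 54 mm behind the grasp point. The pads swing forward as they close: fully open they stand 13 mm farther back than shut.
Start: joints at [-1.209, 0.264, 1.604, -0, 1.274, -0.037], TCP at [0.262, -0.622, 0.231] pointing down, gripper open.
Joint ranges: [-2.63, 2.63], [-0.94, 2.18], [0.31, 2.57], [-1.31, 4.45], [0, 2.66], [-2.55, 2.55]. Speed limits (rad/s): [2.57, 2.57, 3.14, 3.14, 3.14, 3.14].

## Interface

Orientations are given as a rotation vector (axis times angle).
In Python, from workcell import status, read_camera, workorder, masks_of gives the robot as it stands.
- The arm moves only by the tool drive_tool, never from a script. Its argument "rows" is a list of rows, each a list of 7 numbers: the turn, a rotation vector about the tool's x, y, z in degrees, then the shift along the tool's x, y, z in m, then the opening, from 0 (shut) to 1 (fully open). In form: [[ax, ay, az, tx, ty, tz, claw], ...]. A call has 1 to 8 rows; each row shifts and turns the commanded pose from where the row before left it, along the tool's axes as they then stand; what a row does not reach is not made up. A row lasts 1/12 s, in which the tool goes at most 41.7 mm and 7.16 degrees, less where a joint would pass 70% of its speed; a pose out of reach is approached as far as the arm can. A call is refused whole if a number of a shift passes 0.0417 or a number of a turn 7.16, either way. A call with a gripper value outside its range is refused whole. The fingers move at their own pace and stop on an object; "force" is the grip in N (left out, the last holds). Time passes only in rows, so rows that do not move let the fingers close. It gives the time, the measured TCP pose, the force, the opening and the grip force at its end, in the units of the state.
- status.read_state(): the state, without advancing time (a new reading comes with each control period).
- read_camera(name): name is "side" or "top" or "wrist"; returns a dict with "color" (384x512x3 uint8, red, green, blue), "intrinsics" (3x3 intrinsics, pixels), "world_from_camera" (4x4, takes a point from camera to world coordinates); the wrist camera has in their place "mount" (4x4, takes a point from camera to tool coordinates, whose origin is the TCP and whose axes are the flange's). Camera axes: x right, y up, looking along -z (the intrinsics and any distortion apply to the point x, -y, -z); pixel columns grow to the right and rows downward; lengths in m; the calibration is good to about 2 mm. A picture is of the moment at which its call begins: read the wrist's pose just before it. There is no depth.
- workorder.finish_job(): hands the job in; it is judged then, once.
Trained networks look in a picture, given as the dict that the camera call returned (one of the last four; its "shot" number tells which), for a name from the list of things; names that differ only in an ending like _2 or _b are one class to them, and where a whole thing is asked for, a point or a joint stands for the part that bears it (a point fixed in the world has none). Each returns a list of dicts, best first, with "score" (0 to 1); they miss things now and then, are a little off and sometimes report something else, mostly with a low value. They report only what shows in the picture. A call takes as long as a camera call. They do not tell look-alikes from the thing itself.
- masks_of(picture, name): "mask" (384x512 bool, what is visible of it) and "bbox" ([left, top, right, bottom] in pixels, round what is visible of it).
The state is a dict: "time": time; "q": joint angles; "joint_vel": joint speeds; "joint_torque": joint torques, N m; "tool_pos": TCP position; "tcp_rot": TCP orientation; "wrist_force": force on the tool from outside, world axes, zero at the start; "torque": the same for the moment, N m; "width": opening from 0.0 (shut) to 1.0 (fully open); "grip_force": force on a finger pad.
Only numpy, scipy, OpenCV 4.12 (cv2) and the standard library are available. Lean on these libraries where they do the work, as an engineer would, in place of code of your own. Each camera call takes 0.05 s, during which the arm holds its last target. There are 200 camera calls.

## Working session

There is one attempt and no reset: what is moved stays moved. The work goes in short steps, Python scripts to look and compute and a tool call to move; the robot and the scene stay as the last step left them, time stands still between calls to the robot, and variables do not carry over. Pictures are saved under pics/ and viewed, at most 14 in all, crops included, and the job is handed in when it is done.

Besides the shell and the picture viewer there is one more tool, called after ">>>" in YAML: its name, and indented under it one key for each argument. drive_tool: Moves the arm, as the interface text tells. Its arguments: {"type":"object","properties":{"rows":{"type":"array"},"force":{"type":"number"}},"required":["rows"]}

```bash
mkdir -p pics; ls
cat > h.py <<'E'
import numpy as np, cv2
from workcell import status, read_camera, workorder, masks_of
from scipy.spatial.transform import Rotation as R
def save(p,n): cv2.imwrite(f'pics/{n}.png',cv2.cvtColor(p['color'],cv2.COLOR_RGB2BGR))
def pose(p,s=None):
    if 'world_from_camera' in p: return np.array(p['world_from_camera'])
    T=np.eye(4);T[:3,:3]=R.from_rotvec(s['tcp_rot']).as_matrix();T[:3,3]=s['tool_pos'];return T@np.array(p['mount'])
def ray(p,uv,s=None):
    K=np.array(p['intrinsics']);T=pose(p,s);d=p.get('distortion')
    x=cv2.undistortPoints(np.array([[uv]],float),K,None if d is None else np.array(d))[0,0]
    v=T[:3,:3]@np.array([x[0],-x[1],-1.]);return T[:3,3],v
def atz(p,uv,z,s=None):
    o,v=ray(p,uv,s);return o+v*(z-o[2])/v[2]
def proj(p,X,s=None):
    T=np.linalg.inv(pose(p,s));c=T[:3,:3]@np.array(X)+T[:3,3];K=np.array(p['intrinsics'])
    d=p.get('distortion')
    return cv2.projectPoints(np.array([[c[0],-c[1],-c[2]]]),np.zeros(3),np.zeros(3),K,None if d is None else np.array(d))[0][0,0]
def tri(rays):
    A=0;b=0
    for o,v in rays:
        v=v/np.linalg.norm(v);P=np.eye(3)-np.outer(v,v);A=A+P;b=b+P@o
    return np.linalg.solve(A,b)
E
python3 - <<'E'
from h import *
for n in('top','side'):
    p=read_camera(n);save(p,n+'0')
    print(n,[k for k in p],np.round(p['intrinsics'],1).tolist(),np.round(p['world_from_camera'],3).tolist(), p.get('distortion'))
    for t in 'pine bush pickup yard board bay jar bottle convertible'.split():
        print(t,[(round(float(m['score']),2),np.round(m['bbox']).tolist(),np.round(np.argwhere(m['mask']).mean(0)[::-1],1).tolist()) for m in masks_of(p,t)[:3] if m['score']>.2])
print(status.read_state())
E
```

```text
pics
top ['color', 'intrinsics', 'world_from_camera', 'shot'] [[453.7, 0.0, 248.9], [0.0, 453.7, 188.0], [0.0, 0.0, 1.0]] [[-0.016, 0.999, -0.031, 0.405], [-1.0, -0.017, -0.016, -0.032], [-0.016, 0.031, 0.999, 1.101], [0.0, 0.0, 0.0, 1.0]] None
pine [(0.58, [262.0, 158.0, 282.0, 178.0], [271.4, 168.9])]
bush [(0.97, [364.0, 118.0, 388.0, 142.0], [377.0, 129.6]), (0.84, [304.0, 157.0, 333.0, 177.0], [317.1, 166.3]), (0.83, [175.0, 154.0, 194.0, 172.0], [183.0, 162.9])]
pickup [(0.57, [242.0, 162.0, 254.0, 186.0], [248.8, 173.8]), (0.45, [283.0, 215.0, 301.0, 230.0], [291.5, 220.9])]
yard [(0.67, [210.0, 134.0, 288.0, 194.0], [247.8, 159.8])]
board [(0.95, [108.0, 159.0, 151.0, 229.0], [128.6, 190.5])]
bay [(0.83, [340.0, 159.0, 372.0, 206.0], [356.3, 182.6])]
jar [(0.71, [191.0, 217.0, 210.0, 231.0], [199.6, 224.8]), (0.33, [239.0, 161.0, 254.0, 186.0], [248.9, 173.7])]
bottle [(0.76, [284.0, 214.0, 301.0, 230.0], [291.9, 220.8])]
convertible [(0.63, [234.0, 212.0, 261.0, 228.0], [246.4, 219.6])]
side ['color', 'intrinsics', 'world_from_camera', 'shot'] [[369.9, 0.0, 258.2], [0.0, 369
[... 724 characters left out ...]
6.0, 223.0], [290.1, 214.0])]
{'time': 1.0, 'q': array([-1.20889858e+00,  2.63865143e-01,  1.60391745e+00,  2.03755986e-05,
        1.27368018e+00, -3.69071015e-02]), 'joint_vel': array([ 0.00053971, -0.00011639, -0.00012428,  0.00060706, -0.00205889,
        0.00103431]), 'joint_torque': array([ 5.53217942e-04, -5.15071678e+01, -3.67738831e+01, -1.12316909e-04,
        7.29997846e-04,  2.95128146e-06]), 'tool_pos': array([ 0.26213026, -0.62207206,  0.23134789]), 'tcp_rot': array([3.07922170e+00, 6.22264133e-01, 6.32024631e-05]), 'wrist_force': array([0.45848518, 0.85720799, 1.33636248]), 'torque': array([ 0.0238766 ,  0.02799527, -0.03044626]), 'grip_force': 0.0, 'width': 0.998561624230166}
```

Run:
```python
import cv2,numpy as np
a=cv2.imread('pics/top0.png')[110:240,95:405];b=cv2.imread('pics/side0.png')[95:325,130:340]
cv2.imwrite('pics/a.png',cv2.resize(a,None,fx=2.55,fy=2.55,interpolation=cv2.INTER_CUBIC))
cv2.imwrite('pics/b.png',cv2.resize(b,None,fx=2.6,fy=2.6,interpolation=cv2.INTER_CUBIC))
```

```text
(no output)
```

View pics/a.png

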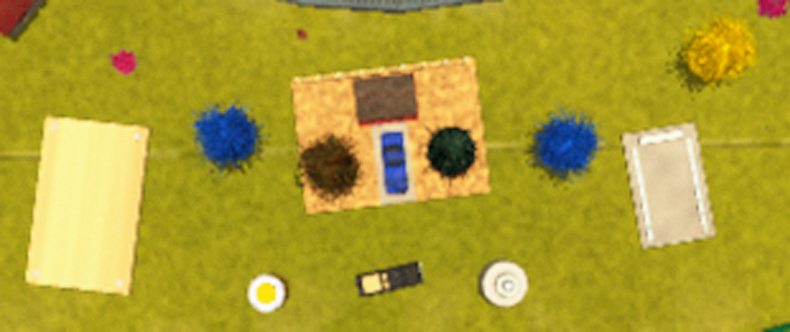

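View pics/b.png

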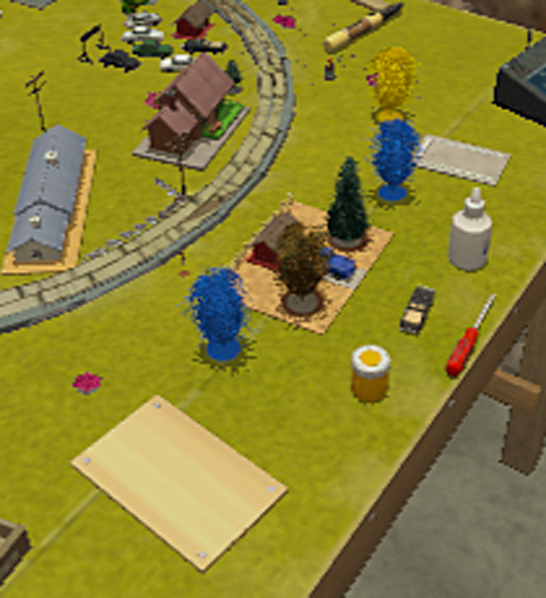

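The top view shows the board at left, and the yard in the middle with the bush on its left round, pine on its right round and pickup between. The bay is at right. Blue look-alikes stand either side of the yard at (183,163) and (317,166) in the top image. Next I'll get rough positions, then move the wrist camera over for the precise ones.

Run:
```python
from h import *
T=read_camera('top');S=read_camera('side')
c=lambda u,v:(95+u/2.55,110+v/2.55)
f=lambda uv,z:np.round(atz(T,uv,z)[:3],4).tolist()
for n,pts,z in [('board',[(48,117),(149,126),(128,294),(26,284)],.006),('yard',[(293,80),(473,60),(490,192),(306,214)],.003),('bay',[(624,136),(694,123),(715,235),(645,248)],.003),('bush',[(330,165)],.06),('pine',[(451,152)],.06),('pickup',[(396,162)],.02),('blueL',[(228,137)],.06),('blueR',[(567,145)],.06),('bottle',[(506,285)],.09),('jar',[(267,293)],.04),('conv',[(389,279)],.01)]:
    P=np.array([atz(T,c(*q),z) for q in pts]);print(n,P.mean(0).round(3).tolist(), P[:,:2].round(3).tolist() if len(P)>1 else '')
w=read_camera('wrist');save(w,'w0');print(np.round(w['mount'],4).tolist(),np.round(w['intrinsics'],1).tolist(),w.keys())
```

```text
board [0.439, 0.275, 0.006] [[0.523, 0.312], [0.513, 0.216], [0.354, 0.237], [0.365, 0.334]]
yard [0.499, -0.014, 0.003] [[0.555, 0.078], [0.571, -0.094], [0.445, -0.108], [0.427, 0.067]]
bay [0.448, -0.277, 0.003] [[0.496, -0.236], [0.507, -0.302], [0.4, -0.319], [0.389, -0.253]]
bush [0.469, 0.04, 0.06] 
pine [0.479, -0.069, 0.06] 
pickup [0.474, -0.019, 0.02] 
blueL [0.496, 0.132, 0.06] 
blueR [0.484, -0.174, 0.06] 
bottle [0.36, -0.114, 0.09] 
jar [0.354, 0.101, 0.04] 
conv [0.364, -0.011, 0.01] 
[[0.0001, 0.957, 0.29, 0.0743], [1.0, -0.0003, 0.0005, 0.0013], [0.0006, 0.29, -0.957, -0.1416], [0.0, 0.0, 0.0, 1.0]] [[332.2, 0.0, 257.1], [0.0, 332.2, 180.9], [0.0, 0.0, 1.0]] dict_keys(['color', 'intrinsics', 'mount', 'shot'])
```

>>> drive_tool:
  rows:
    - [0,0,0,0.0266,-0.0296,-0.001,1]
    - [0,0,0,0.0266,-0.0296,-0.001,1]
    - [0,0,0,0.0266,-0.0296,-0.001,1]
    - [0,0,0,0.0266,-0.0296,-0.001,1]
    - [0,0,0,0.0266,-0.0296,-0.001,1]
    - [0,0,0,0.0266,-0.0296,-0.001,1]
    - [0,0,0,0.0266,-0.0296,-0.001,1]
    - [0,0,0,0.0266,-0.0296,-0.001,1]
  force: 30

```text
time: 1.82
tool_pos: [0.3665, -0.3194, 0.2396]
tcp_rot: [3.079, 0.621, 0.001]
wrist_force: [1.3, -0.0, -0.2]
width: 0.996
grip_force: 0.0
```

>>> drive_tool:
  rows:
    - [0,0,0,0.0266,-0.0296,-0.001,1]
    - [0,0,0,0.0266,-0.0296,-0.001,1]
    - [0,0,0,0.0266,-0.0296,-0.001,1]
    - [0,0,0,0.0266,-0.0296,-0.001,1]
    - [0,0,0,0.0266,-0.0296,-0.001,1]
    - [0,0,0,0.0266,-0.0296,-0.001,1]
    - [0,0,0,0,0,0,1]
    - [0,0,0,0,0,0,1]

```text
time: 2.48
tool_pos: [0.4449, -0.0936, 0.2456]
tcp_rot: [3.077, 0.63, 0.001]
wrist_force: [-0.2, -1.3, -0.4]
width: 0.997
grip_force: 0.0
```

```bash
cat >> h.py <<'E'
def rep(p,s,names,n=2):
    for t in names:
        print(t,[(round(float(m['score']),2),np.round(m['bbox']).tolist(),np.round(np.argwhere(m['mask']).mean(0)[::-1],1).tolist()) for m in masks_of(p,t)[:n] if m['score']>.3])
E
python3 - <<'E'
from h import *
s=status.read_state();p=read_camera('wrist');save(p,'w1');print(s['q'].round(3),s['tool_pos'].round(4),s['tcp_rot'].round(3))
rep(p,s,'pine bush pickup yard board bay'.split())
import pickle;pickle.dump((p,s),open('w1.pkl','wb'))
E
```

```text
[-0.262 -0.174  2.034 -0.     1.281  0.905] [ 0.4449 -0.0936  0.2456] [3.077e+00 6.300e-01 1.000e-03]
pine [(0.97, [231.0, 88.0, 277.0, 125.0], [252.3, 106.0]), (0.64, [231.0, 193.0, 268.0, 249.0], [247.4, 221.7])]
bush [(0.94, [98.0, 47.0, 171.0, 107.0], [134.6, 74.8]), (0.94, [459.0, 102.0, 510.0, 151.0], [489.8, 125.2])]
pickup [(0.69, [191.0, 62.0, 222.0, 122.0], [204.2, 92.7])]
yard [(0.88, [128.0, 0.0, 309.0, 144.0], [216.4, 59.0])]
board [(0.53, [228.0, 195.0, 268.0, 251.0], [247.0, 221.6])]
bay [(0.61, [353.0, 150.0, 440.0, 244.0], [395.5, 196.0])]
```

View pics/w1.png

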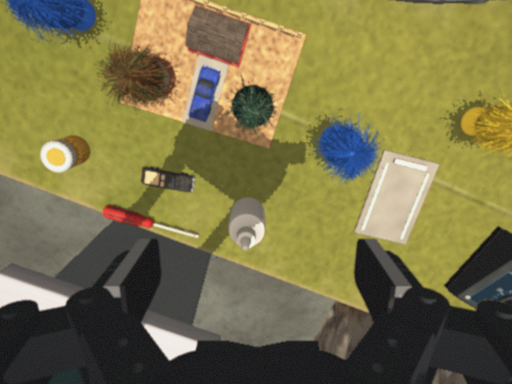

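The wrist view shows the yard, with the pine at (252,106), the bush at (135,75) and the pickup at (205,92). It also shows the bay at (397,197), the bottle at (247,222), the convertible at (167,180) and the jar at (57,155). The far yard edge is cut off, so I'll take a second view.

>>> drive_tool:
  rows:
    - [0,0,0,0.0256,-0.022,-0.015,1]
    - [0,0,0,0.0256,-0.022,-0.015,1]
    - [0,0,0,0.0256,-0.022,-0.015,1]
    - [0,0,0,0.0256,-0.022,-0.015,1]
    - [0,0,0,0,0,0,1]
    - [0,0,0,0,0,0,1]

```text
time: 3.33
tool_pos: [0.5056, 0.0256, 0.3062]
tcp_rot: [3.078, 0.624, 0.002]
wrist_force: [-1.4, 0.8, 0.2]
width: 1.0
grip_force: 0.0
```

Run:
```python
from h import *
s=status.read_state();p=read_camera('wrist');save(p,'w2');print(s['q'].round(3),s['tool_pos'].round(4),s['tcp_rot'].round(3))
rep(p,s,'pine bush pickup yard board bay'.split())
import pickle;pickle.dump((p,s),open('w2.pkl','wb'))
cv2.imwrite('pics/w2b.png',cv2.resize(cv2.cvtColor(p['color'],cv2.COLOR_RGB2BGR)[0:300,0:400],None,fx=2,fy=2,interpolation=cv2.INTER_CUBIC))
```

```text
[ 0.002 -0.1    1.859 -0.     1.381  1.172] [0.5056 0.0256 0.3062] [3.078e+00 6.240e-01 2.000e-03]
pine [(0.63, [300.0, 166.0, 342.0, 208.0], [320.3, 184.8]), (0.31, [4.0, 29.0, 121.0, 178.0], [62.5, 104.5])]
bush [(0.92, [367.0, 193.0, 421.0, 244.0], [395.0, 217.8]), (0.89, [485.0, 176.0, 512.0, 219.0], [500.6, 193.6])]
pickup [(0.73, [265.0, 148.0, 291.0, 192.0], [277.9, 168.9])]
yard [(0.79, [210.0, 83.0, 364.0, 208.0], [284.8, 138.2])]
board [(0.76, [4.0, 29.0, 124.0, 178.0], [62.7, 104.5])]
bay [(0.76, [401.0, 211.0, 466.0, 285.0], [432.0, 246.4])]
```

View pics/w2b.png

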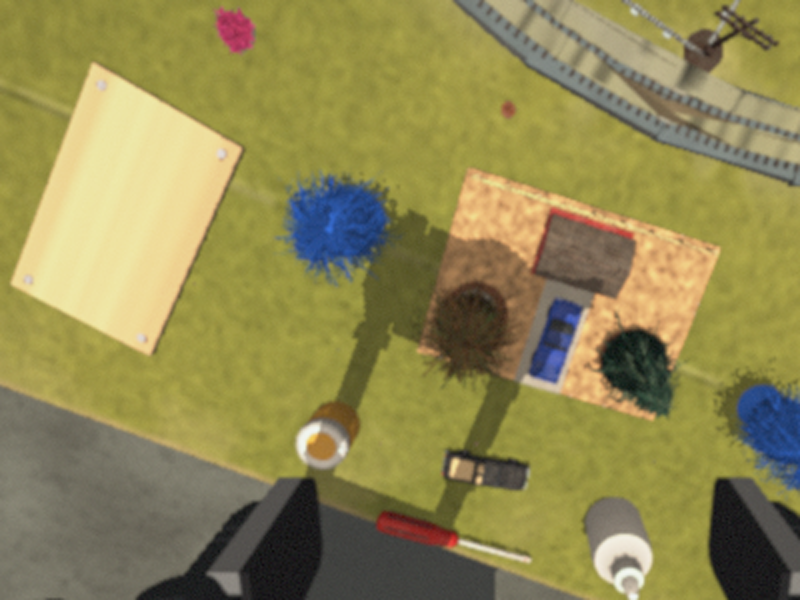

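```bash
cat > fit.py <<'E'
from h import *
from scipy.optimize import least_squares
def fitrect(pics,L,W,z):
    # pics: list of (p,s,[far-left,far-right,near-right,near-left] px)
    c=np.array([[L/2,W/2],[L/2,-W/2],[-L/2,-W/2],[-L/2,W/2]])
    P=[np.array([atz(p,q,z,s)[:2] for q in pts]) for p,s,pts in pics]
    def f(x):
        Rm=np.array([[np.cos(x[2]),-np.sin(x[2])],[np.sin(x[2]),np.cos(x[2])]])
        return np.concatenate([(c@Rm.T+x[:2]-p).ravel() for p in P])
    r=least_squares(f,[P[0][:,0].mean(),P[0][:,1].mean(),0]);print((r.fun*1000).round(1));return r.x
def axis2(obs):
    A=0;b=0
    for p,s,uv in obs:
        o,v=ray(p,uv,s);v=v[:2]/np.linalg.norm(v[:2]);d=np.linalg.norm
        M=np.eye(2)-np.outer(v,v);A=A+M;b=b+M@o[:2]
    x=np.linalg.solve(A,b)
    res=[round(1000*float(np.cross(ray(p,uv,s)[1][:2]/np.linalg.norm(ray(p,uv,s)[1][:2]),x-ray(p,uv,s)[0][:2])),1) for p,s,uv in obs]
    return x,res
E
python3 -W ignore - <<'E'
from fit import *
import pickle
w1,s1=pickle.load(open('w1.pkl','rb'));w2,s2=pickle.load(open('w2.pkl','rb'))
h=lambda l:[(a/2,b/2) for a,b in l]
y=fitrect([(w2,s2,h([(470,170),(719,245),(654,419),(418,350)]))],.130,.176,.003);print('yard',y)
b=fitrect([(w2,s2,h([(93,63),(243,148),(152,355),(11,283)]))],.160,.100,.006);print('board',b)
print('bay w1',fitrect([(w1,s1,[(386,151),(438,163),(407,243),(356,233)])],.110,.070,.003))
S=read_camera('side');T=read_camera('top');p=read_camera('wrist')
for n,r in (('bush',(234,166)),('pine',(320,184))):
    print(n)
    for c in(S,T,p): print([(round(float(m['score']),2),np.argwhere(m['mask']).mean(0)[::-1].round(1).tolist(),m['bbox']) for m in masks_of(c,n)])
def loc(X):print(X)
Ry=np.array([[np.cos(y[2]),-np.sin(y[2])],[np.sin(y[2]),np.cos(y[2])]])
for n,l in(('bushround',(-.026,.056)),('pineround',(-.026,-.056)),('pickup',(-.026,0)),):
    X=Ry@np.array(l)+y[:2];print(n,X.round(4),[proj(c,[*X,.003],s).round(1).tolist() for c,s in((w1,s1),(w2,s2),(T,None),(S,None))])
for n,uv,z in(('blueL',(339,225),.07),('blueR',(780,420),.05),('bottle',(625,580),.093),('jar',(322,442),.043),('conv',(487,472),.01)):print(n,atz(w2,(uv[0]/2,uv[1]/2),z,s2).round(3))
print('bush cam',axis2([(w1,s1,(134.6,74.8))]+[]) if 0 else '', [ (np.array(pose(c,s)[:3,3]).round(3)) for c,s in((w1,s1),(w2,s2))])
E
```

```text
[ 1.7  2.7  0.6 -2.1 -0.6 -0.7 -1.8  0.1]
yard [ 0.50495527 -0.01436072  0.10811166]
[ 1.5  0.3  0.9 -0.5 -1.3  0.1 -1.2 -0. ]
board [ 0.44281903  0.27386364 -0.12685174]
[ 0.3  2.8  1.2 -2.1 -1.2 -1.4 -0.3  0.8]
bay w1 [ 0.45256354 -0.27760286  0.17853547]
bush
[(0.9, [245.8, 197.0], [236.7, 183.1, 256.2, 218.9]), (0.76, [214.3, 213.9], [204.8, 194.8, 224.9, 232.8]), (0.72, [280.7, 126.1], [273.6, 114.3, 289.6, 142.7]), (0.66, [281.6, 154.7], [274.3, 140.8, 293.2, 169.5])]
[(0.82, [223.2, 174.7], [211.2, 164.0, 233.0, 188.5]), (0.65, [316.8, 166.9], [306.4, 157.1, 332.2, 180.2]), (0.58, [181.1, 166.9], [171.7, 154.7, 192.0, 172.4]), (0.55, [377.3, 129.3], [364.5, 115.7, 387.4, 139.9])]
[(0.77, [396.2, 215.9], [368.7, 191.1, 423.5, 242.3]), (0.75, [167.5, 110.5], [143.2, 85.0, 193.0, 133.6]), (0.68, [500.5, 191.9], [483.3, 173.7, 512.0, 215.3]), (0.59, [234.1, 163.6], [210.7, 143.6, 254.6, 187.1])]
pine
[(0.76, [263.7, 175.1], [254.3, 156.6, 271.1, 193.0])]
[(0.68, [271.4, 168.6], [261.7, 158.6, 284.2, 178.9])]
[(0.91, [320.2, 183.2], [300.2, 166.4, 339.8, 205.2])]
bushround [0.4731 0.0385] [[156.1, 77.0], [238.2, 156.3], [226.6, 174.6], [246.3, 209.5]]
pineround [ 0.4851 -0.0728] [[253.2, 107.2], [315.4, 178.9], [272.4, 168.8], [264.3, 185.5]]
pickup [ 0.4791 -0.0172] [[205.3, 92.3], [277.2, 167.7], [249.5, 171.7], [255.6, 197.1]]
blueL [0.505 0.13  0.07 ]
blueR [ 0.494 -0.166  0.05 ]
bottle [ 0.373 -0.107  0.093]
jar [0.361 0.101 0.043]
conv [ 0.368 -0.013  0.01 ]
bush cam  [array([ 0.514, -0.066,  0.387]), array([0.574, 0.053, 0.448])]
```

```bash
python3 -W ignore - <<'E'
from fit import *
import pickle
w1,s1=pickle.load(open('w1.pkl','rb'));w2,s2=pickle.load(open('w2.pkl','rb'))
S=read_camera('side');T=read_camera('top')
for n,o in(('bush',((134.6,74.8),(234.1,163.6),(245.8,197.0),(223.2,174.7))),('pine',((252.3,106.0),(320.2,183.2),(263.7,175.1),(271.4,168.6)))):
    v=[(w1,s1,o[0]),(w2,s2,o[1]),(S,None,o[2]),(T,None,o[3])]
    for sel in([0,1,2],[0,1,2,3],[0,1],[0,2],[1,2]): 
        x,r=axis2([v[i] for i in sel]);print(n,sel,x.round(4),r)
    print('3d',tri([ray(*[v[i][0],v[i][2],v[i][1]]) for i in (0,1,2)]).round(4))
print('pickup3d',tri([ray(w1,(204.2,92.7),s1),ray(w2,(277.9,168.9),s2)]).round(4),'at z.012',atz(w1,(204.2,92.7),.015,s1).round(4),atz(w2,(277.9,168.9),.015,s2).round(4))
print('yard corner nr',tri([ray(w1,(268,147),s1),ray(w2,(327,209.5),s2)]).round(4),'fr',tri([ray(w1,(304.5,36),s1),ray(w2,(359.5,122.5),s2)]).round(4))
E
```

```text
bush [0, 1, 2] [0.473  0.0412] [0.4, 0.1, 0.4]
bush [0, 1, 2, 3] [0.4716 0.0426] [1.2, -1.5, 0.0, -1.7]
bush [0, 1] [0.4733 0.0413] [-0.0, -0.0]
bush [0, 2] [0.4745 0.0382] [-0.0, -0.0]
bush [1, 2] [0.4725 0.0412] [0.0, 0.0]
3d [0.4724 0.043  0.0516]
pine [0, 1, 2] [ 0.4881 -0.0717] [0.7, -0.8, 0.6]
pine [0, 1, 2, 3] [ 0.4882 -0.0716] [0.7, -0.8, 0.6, -0.1]
pine [0, 1] [ 0.4898 -0.0706] [-0.0, 0.0]
pine [0, 2] [ 0.4872 -0.0711] [0.0, -0.0]
pine [1, 2] [ 0.4882 -0.0729] [0.0, 0.0]
3d [ 0.4887 -0.0712  0.0397]
pickup3d [ 0.4793 -0.0174  0.0106] at z.012 [ 0.4793 -0.0178  0.015 ] [ 0.4806 -0.0168  0.015 ]
yard corner nr [ 0.4512 -0.1063  0.0075] fr [ 0.5777 -0.0954 -0.007 ]
```

>>> drive_tool:
  rows:
    - [0,0,-7,0,0,0,1]
    - [0,0,-7,0,0,0,1]
    - [0,0,-7,0,0,0,1]
    - [0,0,-7,0,0,0,1]
    - [0,0,-7,0,0,0,1]
    - [0,0,-7,0,0,0,1]
    - [0,0,-7,0,0,0,1]
    - [0,0,-7,0,0,0,1]

```text
time: 4.9
tool_pos: [0.5046, 0.0254, 0.3053]
tcp_rot: [-2.42, -2.003, 0.0]
wrist_force: [-0.6, 0.7, 0.1]
width: 1.003
grip_force: 0.0
```

>>> drive_tool:
  rows:
    - [0,0,-7,0,0,0,1]
    - [0,0,-7,0,0,0,1]
    - [0,0,-3.3,0,0,0,1]
    - [0,0,0,0.0188,-0.0307,0,1]
    - [0,0,0,0,0,0.04,1]
    - [0,0,0,0,0,0.04,1]
    - [0,0,0,0,0,0.04,1]
    - [0,0,0,0,0,0,1]

```text
time: 5.57
tool_pos: [0.465, 0.0407, 0.1768]
tcp_rot: [-2.091, -2.329, 0.017]
wrist_force: [-2.0, -0.2, -1.1]
width: 1.001
grip_force: 0.0
```

```bash
cat >> h.py <<'E'
def ori(psi,tilt=0):
    # psi: heading of tool x; tilt>0: tool z leans towards heading, degrees
    c,s_=np.cos(psi*np.pi/180),np.sin(psi*np.pi/180)
    M=np.array([[c,s_,0],[s_,-c,0],[0,0,-1.]]).T
    return M@R.from_euler('y',tilt,degrees=True).as_matrix()
def show(s=None):
    s=s or status.read_state();M=R.from_rotvec(s['tcp_rot']).as_matrix()
    print('t',round(s['time'],2),'q',s['q'].round(2),'pos',s['tool_pos'].round(4),'psi',round(np.degrees(np.arctan2(-M[0,1],M[1,1]))-180,1)%360,'tilt',round(np.degrees(np.arccos(-M[2,2])),2),'w',round(s['width'],3),'g',round(s['grip_force'],1),'F',np.round(s['wrist_force'],1));return s,M
def go(pos,Mt=None):
    s,M=show();print('shift in tool axes',(M.T@(np.array(pos)-s['tool_pos'])).round(4))
    if Mt is not None: print('turn deg (tool axes)',np.degrees(R.from_matrix(M.T@Mt).as_rotvec()).round(2),'shift in target axes',(Mt.T@(np.array(pos)-s['tool_pos'])).round(4))
E
python3 -c "
from h import *
go([.473,.0412,.020],ori(96.2))"
```

```text
t 5.57 q [ 0.03 -0.08  2.08 -0.    1.16 -0.07] pos [0.465  0.0407 0.1768] psi 96.19999999999999 tilt 0.9 w 1.001 g 0.0 F [-2.  -0.2 -1.1]
shift in tool axes [-0.0005  0.0104  0.1566]
turn deg (tool axes) [-0.9  -0.06 -0.03] shift in target axes [-0.0003  0.008   0.1568]
```

>>> drive_tool:
  rows:
    - [0,0,0,0,0,0.02,1]
    - [0,0,0,0,0,0,1]
    - [0,0,0,0,0,0,1]
    - [0,0,0,0,0,0,1]

```text
time: 5.9
tool_pos: [0.4735, 0.0408, 0.1676]
tcp_rot: [2.098, 2.336, 0.003]
wrist_force: [0.5, 0.8, 0.4]
width: 0.997
grip_force: 0.0
```

```bash
python3 -c "
from h import *
go([.473,.0412,.020],ori(96.2))"
```

```text
t 5.9 q [ 0.03 -0.07  2.09  0.    1.12 -0.07] pos [0.4735 0.0408 0.1676] psi 96.10000000000002 tilt 0.16 w 0.997 g 0.0 F [0.5 0.8 0.4]
shift in tool axes [ 0.0005 -0.0009  0.1476]
turn deg (tool axes) [ 0.16  0.01 -0.05] shift in target axes [ 0.0005 -0.0005  0.1476]
```

>>> drive_tool:
  rows:
    - [0,0,0,0,0,0.03,1]
    - [0,0,0,0,0,0.03,1]
    - [0,0,0,0,0,0.03,1]
    - [0,0,0,0,0,0.03,1]
    - [0,0,0,0,0,0.0276,1]
    - [0,0,0,0,0,0,1]
    - [0,0,0,0,0,0,1]
    - [0,0,0,0,0,0,1]
  force: 25

```text
time: 6.57
tool_pos: [0.4744, 0.0408, 0.0201]
tcp_rot: [2.097, 2.335, 0.004]
wrist_force: [-0.5, 0.1, 0.3]
width: 1.002
grip_force: 0.0
```

>>> drive_tool:
  rows:
    - [0,0,0,0,0,0,0.35]
    - [0,0,0,0,0,0,0.3]
    - [0,0,0,0,0,0,0.2]
    - [0,0,0,0,0,0,0.1]
    - [0,0,0,0,0,0,0]
    - [0,0,0,0,0,0,0]
    - [0,0,0,0,0,0,0]
    - [0,0,0,0,0,0,0]

```text
time: 7.23
tool_pos: [0.4728, 0.0407, 0.0188]
tcp_rot: [2.098, 2.337, 0.002]
wrist_force: [-0.9, 0.3, 7.0]
width: 0.424
grip_force: 26.2
```

```bash
python3 -c "
from h import *
show();p=read_camera('side');save(p,'s1');cv2.imwrite('pics/s1b.png',cv2.resize(cv2.cvtColor(p['color'],cv2.COLOR_RGB2BGR)[110:270,170:340],None,fx=3,fy=3))"
```

```text
t 7.23 q [ 0.03  0.13  2.21 -0.    0.8  -0.07] pos [0.4728 0.0407 0.0188] psi 96.19999999999999 tilt 0.08 w 0.424 g 26.2 F [-0.9  0.3  7. ]
```

View pics/s1b.png

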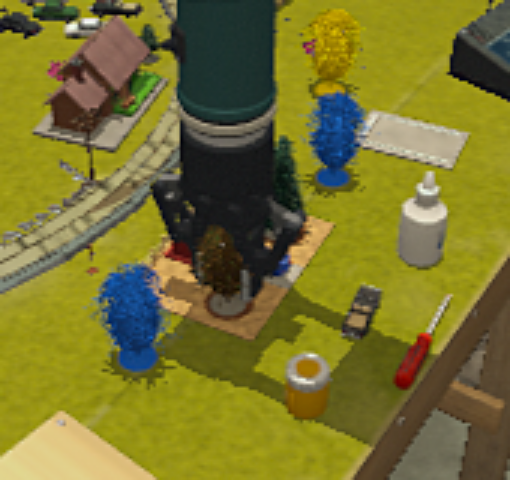

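The bush is held at about 36 mm, upright. Lifting it and carrying it to the board's far spot.

>>> drive_tool:
  rows:
    - [0,0,0,0,0,-0.01,0]
    - [0,0,0,0,0,-0.025,0]
    - [0,0,0,0,0,-0.025,0]
    - [0,0,0,0,0,-0.025,0]
    - [0,0,0,0,0,-0.025,0]
    - [0,0,0,0,0,-0.025,0]
    - [0,0,0,0,0,-0.025,0]
    - [0,0,0,0,0,0,0]

```text
time: 7.95
tool_pos: [0.4756, 0.0409, 0.184]
tcp_rot: [2.094, 2.332, 0.011]
wrist_force: [-0.2, 0.5, 0.5]
width: 0.42
grip_force: 25.7
```

>>> drive_tool:
  rows:
    - [0,0,0,0.015,0.0025,0,0]
    - [0,0,0,0.0321,0.0054,0,0]
    - [0,0,0,0.0321,0.0054,0,0]
    - [0,0,0,0.0321,0.0054,0,0]
    - [0,0,0,0.0321,0.0054,0,0]
    - [0,0,0,0.0321,0.0054,0,0]
    - [0,0,0,0.0321,0.0054,0,0]
    - [0,0,0,0.0172,0.0032,0,0]

```text
time: 8.62
tool_pos: [0.4852, 0.2713, 0.1773]
tcp_rot: [-2.096, -2.338, -0.001]
wrist_force: [-0.3, -0.8, 0.4]
width: 0.419
grip_force: 25.7
```

>>> drive_tool:
  rows:
    - [0,0,0,0,0,0,0]
    - [0,0,0,0,0,0,0]
    - [0,0,0,0,0,0,0]
    - [0,0,0,0,0,0,0]

```text
time: 8.95
tool_pos: [0.4855, 0.2671, 0.1773]
tcp_rot: [-2.1, -2.336, 0.002]
wrist_force: [-0.4, -0.5, -0.7]
width: 0.42
grip_force: 25.7
```

```bash
python3 -c "
from h import *
go([.4864,.2683,.0235],ori(96.2))"
```

```text
t 8.95 q [ 0.46  0.08  1.92 -0.    1.14  0.35] pos [0.4855 0.2671 0.1773] psi 96.10000000000002 tilt 0.07 w 0.42 g 25.7 F [-0.4 -0.5 -0.7]
shift in tool axes [0.0012 0.0012 0.1538]
turn deg (tool axes) [-0.05  0.04 -0.11] shift in target axes [0.0011 0.0011 0.1538]
```

>>> drive_tool:
  rows:
    - [0,0,0,0.001,0.001,0.028,0]
    - [0,0,0,0,0,0.028,0]
    - [0,0,0,0,0,0.028,0]
    - [0,0,0,0,0,0.028,0]
    - [0,0,0,0,0,0.028,0]
    - [0,0,0,0,0,0.009,0]
    - [0,0,0,0,0,0.003,0]
    - [0,0,0,0,0,0,0]

```text
time: 9.62
tool_pos: [0.4866, 0.2685, 0.0255]
tcp_rot: [-2.1, -2.336, 0.002]
wrist_force: [0.1, -0.7, -0.1]
width: 0.421
grip_force: 25.7
```

>>> drive_tool:
  rows:
    - [0,0,0,0,0,0.001,0]
    - [0,0,0,0,0,0,0]
    - [0,0,0,0,0,0.001,0]
    - [0,0,0,0,0,0,0]
    - [0,0,0,0,0,0,0]

```text
time: 10.03
tool_pos: [0.4873, 0.2698, 0.0246]
tcp_rot: [2.099, 2.337, 0.002]
wrist_force: [0.1, 1.1, 0.1]
width: 0.421
grip_force: 25.7
```

```bash
python3 -c "
from h import *
show();p=read_camera('side');save(p,'s2');cv2.imwrite('pics/s2b.png',cv2.resize(cv2.cvtColor(p['color'],cv2.COLOR_RGB2BGR)[170:330,130:300],None,fx=3,fy=3))"
```

```text
t 10.03 q [ 0.46  0.26  2.03 -0.    0.85  0.35] pos [0.4873 0.2698 0.0246] psi 96.19999999999999 tilt 0.09 w 0.421 g 25.7 F [0.1 1.1 0.1]
```

View pics/s2b.png

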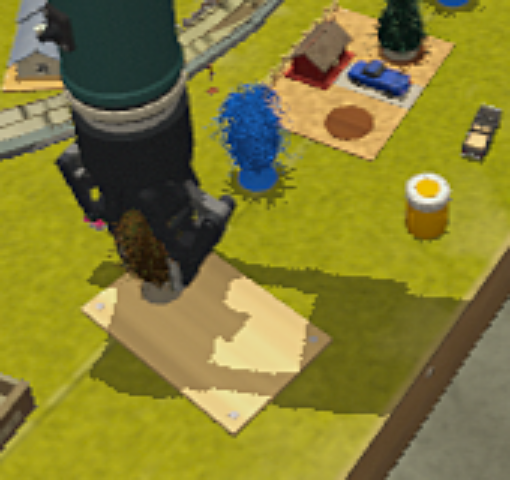

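The bush is held just over the far board spot; the yard shows the pickup and pine undisturbed. I'll lower it the last few millimetres by feel.

>>> drive_tool:
  rows:
    - [0,0,0,0,0,0.001,0]
    - [0,0,0,0,0,0.001,0]
    - [0,0,0,0,0,0,0]
    - [0,0,0,0,0,0,0]
    - [0,0,0,0,0,0,0]

```text
time: 10.5
tool_pos: [0.4868, 0.2695, 0.0219]
tcp_rot: [2.099, 2.337, 0.0]
wrist_force: [-0.8, 0.1, 3.0]
width: 0.42
grip_force: 25.9
```

>>> drive_tool:
  rows:
    - [0,0,0,0,0,0.001,0]
    - [0,0,0,0,0,0,0]
    - [0,0,0,0,0,0,0]
    - [0,0,0,0,0,0,0]

```text
time: 10.83
tool_pos: [0.4869, 0.2696, 0.0218]
tcp_rot: [-2.099, -2.337, -0.0]
wrist_force: [-3.5, -1.8, 9.9]
width: 0.424
grip_force: 26.5
```

>>> drive_tool:
  rows:
    - [0,0,0,0,0,0,0.55]
    - [0,0,0,0,0,0,0.7]
    - [0,0,0,0,0,0,0.85]
    - [0,0,0,0,0,0,1]
    - [0,0,0,0,0,0,1]
    - [0,0,0,0,0,0,1]
    - [0,0,0,0,0,-0.02,1]
    - [0,0,0,0,0,-0.03,1]

```text
time: 11.5
tool_pos: [0.4835, 0.2678, 0.0675]
tcp_rot: [-2.097, -2.335, 0.012]
wrist_force: [-0.1, 0.7, -0.6]
width: 1.0
grip_force: 0.0
```

>>> drive_tool:
  rows:
    - [0,0,0,0,0,-0.03,1]
    - [0,0,0,0,0,-0.03,1]
    - [0,0,0,0,0,-0.03,1]
    - [0,0,0,0,0,-0.03,1]
    - [0,0,0,0,0,-0.03,1]
    - [0,0,7,0,0,0,1]
    - [0,0,7,0,0,0,1]
    - [0,0,7,0,0,0,1]

```text
time: 12.17
tool_pos: [0.4872, 0.2696, 0.2218]
tcp_rot: [2.495, 1.908, 0.003]
wrist_force: [-0.4, -0.1, -0.4]
width: 1.002
grip_force: 0.0
```

>>> drive_tool:
  rows:
    - [0,0,7,0,0,0,1]
    - [0,0,7,0,0,0,1]
    - [0,0,7,0,0,0,1]
    - [0,0,7,0,0,0,1]
    - [0,0,7,0,0,0,1]
    - [0,0,7,0,0,0,1]
    - [0,0,7,0,0,0,1]
    - [0,0,7,0,0,0,1]

```text
time: 12.83
tool_pos: [0.4866, 0.2693, 0.2205]
tcp_rot: [3.099, 0.513, -0.0]
wrist_force: [-1.5, 0.4, 0.0]
width: 0.999
grip_force: 0.0
```

>>> drive_tool:
  rows:
    - [0,0,0,-0.03,0,0,1]
    - [0,0,0,-0.02,0,0,1]
    - [0,0,0,0,0,0,1]
    - [0,0,0,0,0,0,1]

```text
time: 13.17
tool_pos: [0.4388, 0.2528, 0.2206]
tcp_rot: [-3.098, -0.523, -0.0]
wrist_force: [-0.5, -0.5, 0.1]
width: 1.0
grip_force: 0.0
```

```bash
python3 -c "
from h import *
s,M=show();p=read_camera('wrist');save(p,'w3');rep(p,s,['bush','board','pine','pickup'],4)
import pickle;pickle.dump((p,s),open('w3.pkl','wb'))"
```

```text
t 13.17 q [ 0.47 -0.05  1.97 -0.    1.22  1.71] pos [0.4388 0.2528 0.2206] psi 19.19999999999999 tilt 0.01 w 1.0 g 0.0 F [-0.5 -0.5  0.1]
bush [(0.91, [365.0, 112.0, 436.0, 171.0], [400.0, 140.0])]
board [(0.67, [169.0, 49.0, 314.0, 222.0], [234.2, 143.1])]
pine []
pickup [(0.72, [478.0, 171.0, 512.0, 224.0], [495.1, 197.9])]
```

View pics/w3.png

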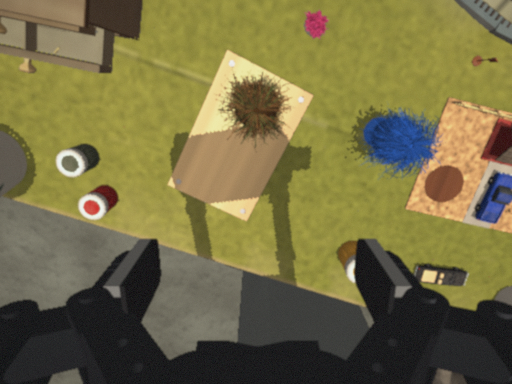

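The bush stands upright on the board at (257,107), and the bare bush round is at (444,183). Now the pine: yaw, then tilt the tool so the pine tip clears the gripper body.

>>> drive_tool:
  rows:
    - [0,0,0,-0.0132,0.034,0,1]
    - [0,0,0,-0.0132,0.034,0,1]
    - [0,0,0,-0.0132,0.034,0,1]
    - [0,0,0,-0.0132,0.034,0,1]
    - [0,0,0,-0.0132,0.034,0,1]
    - [0,0,0,-0.0132,0.034,0,1]
    - [0,0,0,-0.0132,0.034,0,1]
    - [0,0,6.92,0,0,0,0.7]

```text
time: 14.08
tool_pos: [0.4305, -0.0077, 0.221]
tcp_rot: [3.121, 0.329, 0.0]
wrist_force: [0.3, 0.9, 0.3]
width: 0.889
grip_force: 0.0
```

>>> drive_tool:
  rows:
    - [0,0,6.92,0,0,0,0.7]
    - [0,0,6.92,0,0,0,0.7]
    - [0,0,6.92,0,0,0,0.7]
    - [0,0,6.92,0,0,0,0.7]
    - [0,0,6.92,0,0,0,0.7]
    - [0,0,6.92,0,0,0,0.7]
    - [0,0,6.92,0,0,0,0.7]
    - [0,0,6.92,0,0,0,0.7]

```text
time: 14.75
tool_pos: [0.4309, -0.0023, 0.2208]
tcp_rot: [-2.918, 1.164, -0.0]
wrist_force: [-0.2, 0.4, 0.3]
width: 0.699
grip_force: 0.0
```

>>> drive_tool:
  rows:
    - [0,0,6.92,0,0,0,0.7]
    - [0,6,0,0,0,0,0.7]
    - [0,6,0,0,0,0,0.7]
    - [0,6,0,0,0,0,0.7]
    - [0,6,0,0,0,0,0.7]
    - [0,0,0,0,0,0,0.7]
    - [0,0,0,0,0,0,0.7]
    - [0,0,0,0,0,0,0.7]

```text
time: 15.42
tool_pos: [0.4289, -0.0482, 0.2305]
tcp_rot: [2.728, -1.192, 0.522]
wrist_force: [1.2, 0.8, 0.4]
width: 0.702
grip_force: 0.0
```

```bash
python3 -c "
from h import *
go([.447,-.0226,.0956],ori(-50,48))"
```

```text
t 15.42 q [ 0.03 -0.41  2.27 -0.3   1.03  2.55] pos [ 0.4289 -0.0482  0.2305] psi 313.1 tilt 21.02 w 0.702 g 0.0 F [1.2 0.8 0.4]
shift in tool axes [-0.0545 -0.0267  0.1245]
turn deg (tool axes) [-3.16 27.08  1.63] shift in target axes [-0.1056 -0.0303  0.0843]
```

```bash
python3 -c "
from h import *
import pickle
p,s=pickle.load(open('w3.pkl','rb'))
for uv,z in (((73,162),.035),((95,205),.035),((93,162),0),((107,195),0),((444,183),.003),((115,70),.03),((140,35),.05),((5,160),.0)): print(uv,atz(p,uv,z,s).round(3))
for c in ('bush',):
  print([proj(p,[.4869,.2690,z],s).round(1) for z in(.006,.05,.1)])
"
```

```text
(73, 162) [0.373 0.426 0.035]
(95, 205) [0.335 0.396 0.035]
(93, 162) [0.366 0.421 0.   ]
(107, 195) [0.333 0.398 0.   ]
(444, 183) [0.474 0.04  0.003]
(115, 70) [0.474 0.407 0.03 ]
(140, 35) [0.512 0.384 0.05 ]
(5, 160) [0.336 0.515 0.   ]
[array([256.6, 103.9]), array([256.5, 107.1]), array([256.3, 112.1])]
```

The wrist roll limit blocks that side, so I'll approach with the tool turned the other way: heading 110°, tilted back. First I untilt and yaw.

>>> drive_tool:
  rows:
    - [0,-6,0,0,0,0,0.6]
    - [0,-6,0,0,0,0,0.6]
    - [0,-6,0,0,0,0,0.6]
    - [0,-3,0,0,0,0,0.6]
    - [0,0,-7,0,0,0,0.6]
    - [0,0,-7,0,0,0,0.6]
    - [0,0,-7,0,0,0,0.6]
    - [0,0,-7,0,0,0,0.6]

```text
time: 16.08
tool_pos: [0.4297, -0.0488, 0.2301]
tcp_rot: [-3.077, 0.503, -0.025]
wrist_force: [0.3, 0.5, -0.6]
width: 0.6
grip_force: 0.0
```

>>> drive_tool:
  rows:
    - [0,0,-7,0,0,0,0.6]
    - [0,0,-7,0,0,0,0.6]
    - [0,0,-7,0,0,0,0.6]
    - [0,0,-7,0,0,0,0.6]
    - [0,0,-7,0,0,0,0.6]
    - [0,0,-7,0,0,0,0.6]
    - [0,0,-7,0,0,0,0.6]
    - [0,0,-7,0,0,0,0.6]

```text
time: 16.75
tool_pos: [0.4297, -0.0485, 0.2302]
tcp_rot: [-2.963, -1.004, -0.04]
wrist_force: [0.0, 0.2, -0.5]
width: 0.596
grip_force: 0.0
```

>>> drive_tool:
  rows:
    - [0,0,-7,0,0,0,0.6]
    - [0,0,-7,0,0,0,0.6]
    - [0,0,-7,0,0,0,0.6]
    - [0,0,-7,0,0,0,0.6]
    - [0,0,-7,0,0,0,0.6]
    - [0,0,-7,0,0,0,0.6]
    - [0,0,-7,0,0,0,0.6]
    - [0,0,-7,0,0,0,0.6]

```text
time: 17.42
tool_pos: [0.4297, -0.0485, 0.2302]
tcp_rot: [2.153, 2.287, 0.045]
wrist_force: [-0.5, -0.4, -0.0]
width: 0.6
grip_force: 0.0
```

>>> drive_tool:
  rows:
    - [0,0,-7,0,0,0,0.6]
    - [0,0,-7,0,0,0,0.6]
    - [0,0,0,0,0,0,0.6]
    - [0,0,0,0,0,0,0.6]

```text
time: 17.75
tool_pos: [0.4293, -0.0486, 0.2301]
tcp_rot: [1.867, 2.52, 0.044]
wrist_force: [-0.1, 0.1, -0.9]
width: 0.601
grip_force: 0.0
```

```bash
python3 -c "
from h import *
go([.4652,-.0088,.20],ori(110,0))"
```

```text
t 17.75 q [-0.19 -0.22  2.1   0.02  1.25 -0.49] pos [ 0.4293 -0.0486  0.2301] psi 106.9 tilt 1.61 w 0.601 g 0.0 F [-0.1  0.1 -0.9]
shift in tool axes [0.0272 0.0452 0.0316]
turn deg (tool axes) [ 1.45 -0.71 -3.07] shift in target axes [0.0251 0.0473 0.0301]
```

>>> drive_tool:
  rows:
    - [1.45,-0.71,-3.07,0,0,0,0.6]
    - [0,0,0,0.0126,0.0237,0.015,0.6]
    - [0,0,0,0.0125,0.0236,0.015,0.6]
    - [0,-6.3,0,0,0,0,0.6]
    - [0,-6.3,0,0,0,0,0.6]
    - [0,-6.3,0,0,0,0,0.6]
    - [0,-6.3,0,0,0,0,0.6]
    - [0,-6.3,0,0,0,0,0.6]

```text
time: 18.42
tool_pos: [0.4655, -0.0079, 0.2014]
tcp_rot: [1.521, 2.171, -0.427]
wrist_force: [-0.1, -0.7, -0.8]
width: 0.6
grip_force: 0.0
```

>>> drive_tool:
  rows:
    - [0,-6.3,0,0,0,0,0.6]
    - [0,-6.2,0,0,0,0,0.6]
    - [0,0,0,0,0,0,0.6]
    - [0,0,0,0,0,0,0.6]
    - [0,0,0,0,0,0,0.6]

```text
time: 18.83
tool_pos: [0.4646, -0.0083, 0.2001]
tcp_rot: [1.405, 2.011, -0.565]
wrist_force: [0.3, 0.9, -0.2]
width: 0.608
grip_force: 0.0
```

```bash
python3 -c "
from h import *
go([.4652,-.0088,.107],ori(110,-44))"
```

```text
t 18.83 q [ 0.46 -0.07  2.22 -0.82  1.23  0.5 ] pos [ 0.4646 -0.0083  0.2001] psi 110.19999999999999 tilt 43.93 w 0.608 g 0.0 F [ 0.3  0.9 -0.2]
shift in tool axes [0.0641 0.0003 0.0675]
turn deg (tool axes) [ 0.15 -0.07  0.08] shift in target axes [0.0642 0.0004 0.0675]
```

>>> drive_tool:
  rows:
    - [0,0,0,0.0214,0,0.0225,0.6]
    - [0,0,0,0.0214,0,0.0225,0.6]
    - [0,0,0,0.0214,0,0.0225,0.6]
    - [0,0,0,0,0,0,0.6]
    - [0,0,0,0,0,0,0.6]
    - [0,0,0,0,0,0,0.6]

```text
time: 19.33
tool_pos: [0.4658, -0.0098, 0.1089]
tcp_rot: [1.405, 2.008, -0.565]
wrist_force: [-0.1, 0.6, 1.4]
width: 0.597
grip_force: 0.0
```

```bash
python3 -c "
from h import *
go([.4937,-.0872,.0207],ori(110,-44));p=read_camera('side');save(p,'s3');cv2.imwrite('pics/s3b.png',cv2.resize(cv2.cvtColor(p['color'],cv2.COLOR_RGB2BGR)[110:270,170:340],None,fx=3,fy=3))"
```

```text
t 19.33 q [ 0.46  0.08  2.28 -0.89  1.09  0.67] pos [ 0.4658 -0.0098  0.1089] psi 110.1 tilt 44.06 w 0.597 g 0.0 F [-0.1  0.6  1.4]
shift in tool axes [ 0.0022 -0.0007  0.1205]
turn deg (tool axes) [ 0.19  0.06 -0.04] shift in target axes [ 0.0021 -0.0003  0.1205]
```

View pics/s3b.png

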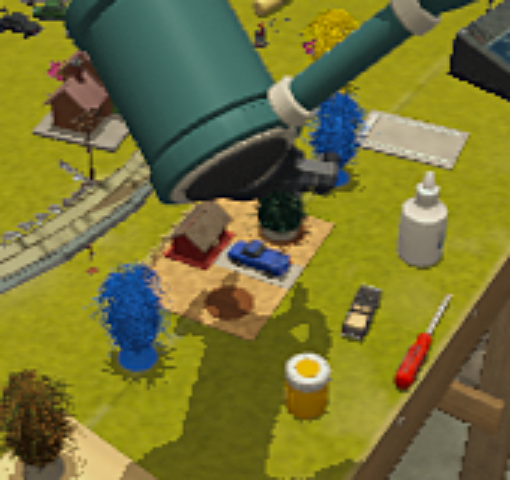

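The tool is lined up with the pine and the pickup and shed are clear beneath it. I'll advance in two stages.

>>> drive_tool:
  rows:
    - [0,0,0,0.002,-0.0005,0.025,0.6]
    - [0,0,0,0,0,0.025,0.6]
    - [0,0,0,0,0,0.02,0.6]
    - [0,0,0,0,0,0,0.6]
    - [0,0,0,0,0,0,0.6]

```text
time: 19.8
tool_pos: [0.481, -0.0543, 0.0566]
tcp_rot: [1.405, 2.008, -0.566]
wrist_force: [-0.2, 0.5, 1.3]
width: 0.601
grip_force: 0.0
```

>>> drive_tool:
  rows:
    - [0,0,0,0,0,0.015,0.6]
    - [0,0,0,0,0,0.015,0.6]
    - [0,0,0,0,0,0.015,0.6]
    - [0,0,0,0,0,0.0055,0.6]
    - [0,0,0,0,0,0,0.6]
    - [0,0,0,0,0,0,0.6]
    - [0,0,0,0,0,0,0.6]

```text
time: 20.38
tool_pos: [0.4934, -0.0861, 0.0201]
tcp_rot: [1.402, 2.009, -0.565]
wrist_force: [0.3, -0.0, 0.7]
width: 0.601
grip_force: 0.0
```

```bash
python3 -c "
from h import *
go([.4937,-.0872,.0207],ori(110,-44));p=read_camera('side');save(p,'s4');rep(p,None,['pickup','pine']);cv2.imwrite('pics/s4b.png',cv2.resize(cv2.cvtColor(p['color'],cv2.COLOR_RGB2BGR)[130:250,190:320],None,fx=4,fy=4))"
```

```text
t 20.38 q [ 0.27  0.25  2.32 -1.12  0.88  0.8 ] pos [ 0.4934 -0.0861  0.0201] psi 110.19999999999999 tilt 44.08 w 0.601 g 0.0 F [ 0.3 -0.   0.7]
shift in tool axes [-0.0012 -0.0001  0.0003]
turn deg (tool axes) [0.27 0.08 0.08] shift in target axes [-0.0012 -0.0001  0.0003]
pickup [(0.69, [248.0, 191.0, 266.0, 204.0], [256.1, 195.4])]
pine []
```

View pics/s4b.png

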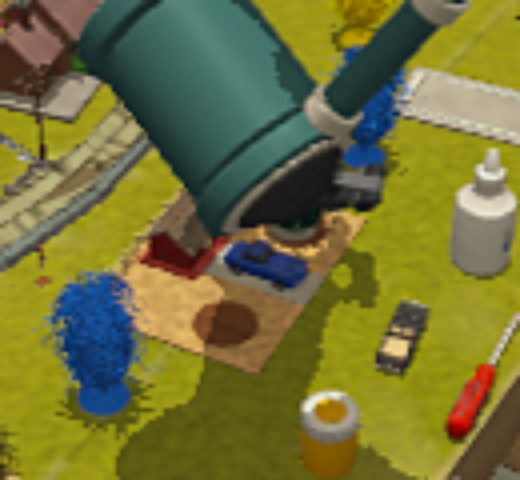

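>>> drive_tool:
  rows:
    - [0,0,0,0,0,0,0.4]
    - [0,0,0,0,0,0,0.3]
    - [0,0,0,0,0,0,0.2]
    - [0,0,0,0,0,0,0.1]
    - [0,0,0,0,0,0,0]
    - [0,0,0,0,0,0,0]
    - [0,0,0,0,0,0,0]

```text
time: 21.12
tool_pos: [0.4928, -0.0867, 0.0195]
tcp_rot: [1.402, 2.01, -0.567]
wrist_force: [-3.2, 2.4, 5.7]
width: 0.406
grip_force: 25.0
```

```bash
python3 -c "
from h import *
show()"
```

```text
t 21.12 q [ 0.27  0.25  2.32 -1.12  0.88  0.8 ] pos [ 0.4928 -0.0867  0.0195] psi 110.19999999999999 tilt 44.1 w 0.406 g 25.0 F [-3.2  2.4  5.7]
```

>>> drive_tool:
  rows:
    - [0,0,0,-0.007,0,-0.0072,0]
    - [0,0,0,-0.0195,0,-0.0201,0]
    - [0,0,0,-0.0195,0,-0.0201,0]
    - [0,0,0,-0.0195,0,-0.0201,0]
    - [0,0,0,-0.0195,0,-0.0201,0]
    - [0,0,0,-0.0195,0,-0.0201,0]
    - [0,0,0,0,0,0,0]
    - [0,0,0,0,0,0,0]

```text
time: 21.78
tool_pos: [0.4936, -0.0867, 0.1707]
tcp_rot: [1.403, 2.008, -0.562]
wrist_force: [0.5, -0.0, -0.9]
width: 0.403
grip_force: 25.0
```

>>> drive_tool:
  rows:
    - [4.17,0,4.31,0,0,0,0]
    - [4.17,0,4.31,0,0,0,0]
    - [4.17,0,4.31,0,0,0,0]
    - [4.17,0,4.31,0,0,0,0]
    - [4.17,0,4.31,0,0,0,0]
    - [0,0,0,0,0,0,0]
    - [0,0,0,0,0,0,0]

```text
time: 22.37
tool_pos: [0.4921, -0.0874, 0.167]
tcp_rot: [1.937, 1.636, -0.788]
wrist_force: [0.2, -0.5, -0.3]
width: 0.403
grip_force: 25.1
```

```bash
python3 -c "
from h import *
go([.3935,.246,.165],ori(80,-44));p=read_camera('side');save(p,'s5');rep(p,None,['pickup','pine','bush'])
p=read_camera('top');rep(p,None,['pickup','pine','bush'])"
```

```text
t 22.37 q [ 0.23  0.2   2.01 -0.71  1.36  0.71] pos [ 0.4921 -0.0874  0.167 ] psi 80.30000000000001 tilt 44.12 w 0.403 g 25.1 F [ 0.2 -0.5 -0.3]
shift in tool axes [ 0.2258 -0.1533 -0.2154]
turn deg (tool axes) [0.09 0.12 0.35] shift in target axes [ 0.2253 -0.155  -0.2148]
pickup [(0.57, [246.0, 189.0, 268.0, 201.0], [256.0, 195.1])]
pine [(0.49, [291.0, 146.0, 322.0, 165.0], [307.8, 156.1]), (0.48, [253.0, 104.0, 267.0, 146.0], [261.4, 126.0])]
bush [(0.98, [204.0, 201.0, 224.0, 232.0], [214.2, 215.4]), (0.86, [169.0, 234.0, 193.0, 273.0], [181.2, 251.3])]
pickup []
pine [(0.63, [260.0, 148.0, 287.0, 168.0], [273.6, 158.9]), (0.34, [341.0, 158.0, 376.0, 207.0], [356.2, 182.8])]
bush [(0.88, [305.0, 158.0, 332.0, 180.0], [316.6, 166.9]), (0.7, [171.0, 153.0, 195.0, 170.0], [182.5, 164.6])]
```

>>> drive_tool:
  rows:
    - [0,0,0,0.0113,-0.0077,-0.0108,0]
    - [0,0,0,0.0226,-0.0154,-0.0215,0]
    - [0,0,0,0.0226,-0.0154,-0.0215,0]
    - [0,0,0,0.0226,-0.0154,-0.0215,0]
    - [0,0,0,0.0226,-0.0154,-0.0215,0]
    - [0,0,0,0.0226,-0.0154,-0.0215,0]
    - [0,0,0,0.0226,-0.0154,-0.0215,0]
    - [0,0,0,0.0226,-0.0154,-0.0215,0]

```text
time: 23.43
tool_pos: [0.4176, 0.1647, 0.1673]
tcp_rot: [1.938, 1.634, -0.783]
wrist_force: [0.7, -0.6, -0.4]
width: 0.406
grip_force: 25.1
```

>>> drive_tool:
  rows:
    - [0,0,0,0.0226,-0.0154,-0.0215,0]
    - [0,0,0,0.0226,-0.0154,-0.0215,0]
    - [0,0,0,0.0113,-0.0077,-0.0108,0]
    - [0,0,0,0,0,0,0]
    - [0,0,0,0,0,0,0]
    - [0,0,0,0,0,0,0]

```text
time: 23.93
tool_pos: [0.3937, 0.2455, 0.1665]
tcp_rot: [1.938, 1.633, -0.785]
wrist_force: [-0.8, -0.0, 0.6]
width: 0.401
grip_force: 25.1
```

```bash
python3 -c "
from h import *
go([.3935,.246,.0245],ori(80,-44))"
```

```text
t 23.93 q [ 0.8   0.36  1.8  -0.41  1.65  1.08] pos [0.3937 0.2455 0.1665] psi 80.19999999999999 tilt 44.11 w 0.401 g 25.1 F [-0.8 -0.   0.6]
shift in tool axes [ 0.0991 -0.0004  0.1017]
turn deg (tool axes) [0.18 0.11 0.15] shift in target axes [ 0.0989 -0.0003  0.1018]
```

>>> drive_tool:
  rows:
    - [0,0,0,0.02,0,0.0205,0]
    - [0,0,0,0.02,0,0.0205,0]
    - [0,0,0,0.02,0,0.0205,0]
    - [0,0,0,0.02,0,0.0205,0]
    - [0,0,0,0.01,0,0.0102,0]
    - [0,0,0,0.006,0,0.0062,0]
    - [0,0,0,0,0,0,0]
    - [0,0,0,0,0,0,0]

```text
time: 24.6
tool_pos: [0.3942, 0.2467, 0.0296]
tcp_rot: [1.939, 1.632, -0.784]
wrist_force: [-0.4, -1.1, 0.5]
width: 0.399
grip_force: 25.1
```

>>> drive_tool:
  rows:
    - [0,0,0,0.0021,0,0.0022,0]
    - [0,0,0,0,0,0,0]
    - [0,0,0,0,0,0,0]
    - [0,0,0,0,0,0,0]

```text
time: 24.93
tool_pos: [0.3942, 0.2476, 0.0267]
tcp_rot: [1.939, 1.633, -0.782]
wrist_force: [-0.3, -0.8, 0.1]
width: 0.407
grip_force: 25.1
```

```bash
python3 -c "
from h import *
go([.3935,.246,.0245],ori(80,-44))"
```

```text
t 24.93 q [ 0.8   0.54  1.84 -0.41  1.44  1.17] pos [0.3942 0.2476 0.0267] psi 80.19999999999999 tilt 43.98 w 0.407 g 25.1 F [-0.3 -0.8  0.1]
shift in tool axes [ 0.0003 -0.0004  0.0027]
turn deg (tool axes) [ 0.22 -0.02  0.12] shift in target axes [ 0.0003 -0.0004  0.0027]
```

Lowering in 1–1.5 mm steps until contact.

>>> drive_tool:
  rows:
    - [0,0,0,0.0014,0,0.0014,0]
    - [0,0,0,0,0,0,0]
    - [0,0,0,0,0,0,0]
    - [0,0,0,0,0,0,0]

```text
time: 25.27
tool_pos: [0.3937, 0.2471, 0.0239]
tcp_rot: [1.938, 1.633, -0.784]
wrist_force: [-0.9, 0.2, -0.7]
width: 0.401
grip_force: 25.1
```

>>> drive_tool:
  rows:
    - [0,0,0,0.001,0,0.001,0]
    - [0,0,0,0,0,0,0]
    - [0,0,0,0,0,0,0]
    - [0,0,0,0,0,0,0]

```text
time: 25.6
tool_pos: [0.3938, 0.2472, 0.0226]
tcp_rot: [1.939, 1.633, -0.784]
wrist_force: [0.9, 1.7, 1.3]
width: 0.405
grip_force: 25.3
```

```bash
python3 -c "
from h import *
show();p=read_camera('side');save(p,'s6');cv2.imwrite('pics/s6b.png',cv2.resize(cv2.cvtColor(p['color'],cv2.COLOR_RGB2BGR)[190:350,120:290],None,fx=3,fy=3))"
```

```text
t 25.6 q [ 0.8   0.55  1.84 -0.41  1.43  1.17] pos [0.3938 0.2472 0.0226] psi 80.19999999999999 tilt 44.05 w 0.405 g 25.3 F [0.9 1.7 1.3]
```

View pics/s6b.png

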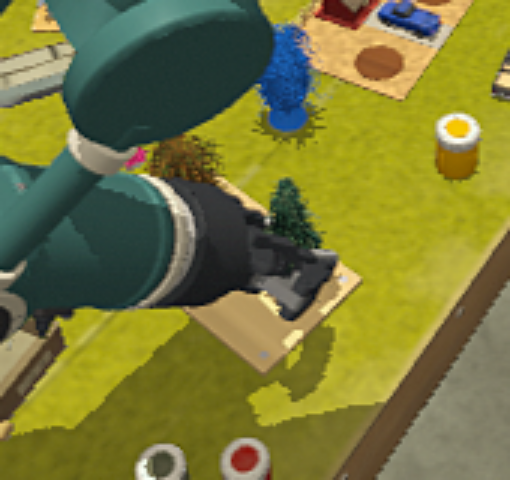

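The pine is upright over the near half of the board. I'll set it down, open and back away along the tool axis.

>>> drive_tool:
  rows:
    - [0,0,0,0.0005,0,0.0005,0]
    - [0,0,0,0,0,0,0]
    - [0,0,0,0,0,0,0.5]
    - [0,0,0,0,0,0,0.6]
    - [0,0,0,0,0,0,0.65]
    - [0,0,0,0,0,0,0.65]
    - [0,0,0,0,0,-0.02,0.65]
    - [0,0,0,0,0,-0.03,0.65]

```text
time: 26.32
tool_pos: [0.3975, 0.2785, 0.056]
tcp_rot: [1.936, 1.631, -0.794]
wrist_force: [1.0, -0.6, -0.1]
width: 0.65
grip_force: 0.0
```

>>> drive_tool:
  rows:
    - [0,0,0,0,0,-0.04,0.65]
    - [0,0,0,0,0,-0.04,0.65]
    - [0,0,0,-0.0278,0,-0.0288,0.8]
    - [0,0,0,-0.0278,0,-0.0288,1]
    - [0,0,0,0,0,0,1]
    - [0,0,0,0,0,0,1]

```text
time: 26.82
tool_pos: [0.4103, 0.3379, 0.1979]
tcp_rot: [1.942, 1.634, -0.776]
wrist_force: [-0.5, 0.5, 0.1]
width: 1.001
grip_force: 0.0
```

```bash
python3 -c "
from h import *
go([.47,.10,.23],ori(80,0));p=read_camera('side');save(p,'s7');rep(p,None,['pickup','pine','bush'],4)
t=read_camera('top');save(t,'t7');rep(t,None,['pickup','pine','bush'],4)"
```

```text
t 26.82 q [ 0.87  0.46  1.59 -0.37  1.77  1.1 ] pos [0.4103 0.3379 0.1979] psi 80.19999999999999 tilt 43.72 w 1.001 g 0.0 F [-0.5  0.5  0.1]
shift in tool axes [-0.184   0.0993  0.1321]
turn deg (tool axes) [ 0.3  43.72  0.15] shift in target axes [-0.2239  0.1001 -0.0321]
pickup []
pine [(0.6, [206.0, 248.0, 228.0, 290.0], [216.9, 270.7])]
bush [(0.79, [170.0, 237.0, 192.0, 276.0], [183.0, 246.8]), (0.68, [272.0, 114.0, 291.0, 144.0], [280.7, 126.6]), (0.65, [272.0, 142.0, 291.0, 172.0], [282.0, 155.1]), (0.55, [205.0, 202.0, 224.0, 232.0], [214.5, 215.0])]
pickup [(0.68, [241.0, 159.0, 256.0, 189.0], [248.7, 173.4]), (0.45, [208.0, 134.0, 288.0, 191.0], [247.1, 162.5])]
pine [(0.62, [116.0, 199.0, 145.0, 222.0], [129.9, 209.1]), (0.59, [110.0, 157.0, 135.0, 180.0], [123.8, 170.2])]
bush [(0.91, [363.0, 115.0, 391.0, 141.0], [377.1, 129.7]), (0.85, [109.0, 159.0, 135.0, 181.0], [124.3, 170.0]), (0.65, [308.0, 157.0, 330.0, 180.0], [317.3, 166.9]), (0.6, [171.0, 153.0, 195.0, 171.0], [182.9, 162.6])]
```

>>> drive_tool:
  rows:
    - [0,6.25,0,0,0,0,1]
    - [0,6.25,0,0,0,0,1]
    - [0,6.25,0,0,0,0,1]
    - [0,6.25,0,0,0,0,1]
    - [0,6.25,0,0,0,0,1]
    - [0,6.25,0,0,0,0,1]
    - [0,6.25,0,0,0,0,1]
    - [0,0,6.73,0,0,0,1]

```text
time: 27.88
tool_pos: [0.4079, 0.3333, 0.1951]
tcp_rot: [2.517, 1.877, -0.003]
wrist_force: [-0.6, -0.7, 0.4]
width: 1.0
grip_force: 0.0
```

>>> drive_tool:
  rows:
    - [0,0,6.73,0,0,0,1]
    - [0,0,6.73,0,0,0,1]
    - [0,0,6.73,0,0,0,1]
    - [0,0,6.73,0,0,0,1]
    - [0,0,6.73,0,0,0,1]
    - [0,0,6.73,0,0,0,1]
    - [0,0,6.73,0,0,0,1]
    - [0,0,6.73,0,0,0,1]

```text
time: 28.55
tool_pos: [0.4087, 0.3359, 0.1946]
tcp_rot: [3.091, 0.526, -0.004]
wrist_force: [0.6, -0.3, -0.3]
width: 1.001
grip_force: 0.0
```

>>> drive_tool:
  rows:
    - [0,0,6.73,0,0,0,1]
    - [0,0,6.73,0,0,0,1]
    - [0,0,0,0.001,0.0368,-0.0025,1]
    - [0,0,0,0.001,0.0368,-0.0025,1]
    - [0,0,0,0.001,0.0368,-0.0025,1]
    - [0,0,0,0.001,0.0368,-0.0025,1]
    - [0,0,0,0.001,0.0368,-0.0025,1]
    - [0,0,0,0.001,0.0368,-0.0025,1]

```text
time: 29.22
tool_pos: [0.4383, 0.1158, 0.2111]
tcp_rot: [3.131, 0.17, -0.003]
wrist_force: [1.2, 0.6, -0.2]
width: 0.997
grip_force: 0.0
```

>>> drive_tool:
  rows:
    - [0,0,0,0.001,0.0368,-0.0025,1]
    - [0,0,0,0.001,0.0368,-0.0025,1]
    - [0,0,0,0.001,0.0368,-0.0025,1]
    - [0,0,0,0.001,0.0368,-0.0025,1]
    - [0,0,0,0.001,0.0368,-0.0025,1]
    - [0,0,0,0.001,0.0368,-0.0025,1]
    - [0,0,0,0,0,0,1]
    - [0,0,0,0,0,0,1]

```text
time: 29.88
tool_pos: [0.4684, -0.1031, 0.2272]
tcp_rot: [3.132, 0.163, -0.003]
wrist_force: [-0.1, 1.3, 0.5]
width: 1.004
grip_force: 0.0
```

```bash
python3 -c "
from h import *
import pickle
s,M=show();p=read_camera('wrist');save(p,'w4');pickle.dump((p,s),open('w4.pkl','wb'));rep(p,s,['pickup','bay','yard'])
m=masks_of(p,'pickup')[0]['mask'].astype(np.uint8)
r=cv2.minAreaRect(np.argwhere(m)[:,::-1].astype(np.float32));print(r)
b=cv2.boxPoints(r);W=np.array([atz(p,q,.012,s)[:2] for q in b]);print(W.round(4).tolist(),W.mean(0).round(4))
cv2.imwrite('pics/w4b.png',cv2.resize(cv2.cvtColor(p['color'],cv2.COLOR_RGB2BGR)[60:300,112:512],None,fx=2,fy=2,interpolation=cv2.INTER_CUBIC))
"
```

```text
t 29.88 q [-0.26 -0.11  2.01 -0.01  1.24  1.2 ] pos [ 0.4684 -0.1031  0.2272] psi 6.0 tilt 0.3 w 1.004 g 0.0 F [-0.1  1.3  0.5]
pickup [(0.59, [166.0, 103.0, 193.0, 160.0], [177.0, 132.9])]
bay [(0.81, [371.0, 127.0, 440.0, 224.0], [404.0, 175.1])]
yard [(0.6, [86.0, 40.0, 262.0, 169.0], [177.0, 101.8])]
((177.42637634277344, 132.53477478027344), (55.8671875, 23.230100631713867), 86.53176879882812)
[[0.5071, -0.003], [0.5111, -0.0271], [0.4515, -0.0333], [0.4473, -0.008]] [ 0.4793 -0.0179]
```

View pics/w4b.png

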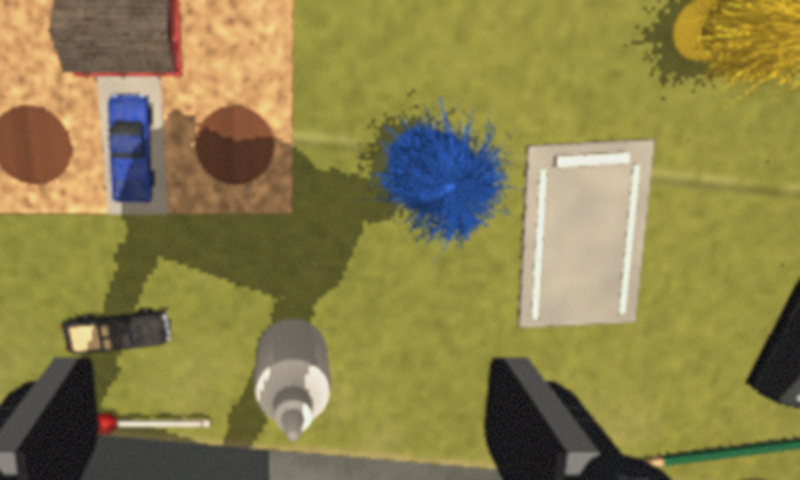

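The pickup is undisturbed at (177,134) full-frame. Both brown rounds are bare and the bay's corners are clear, so I'll fit the bay and move over the pickup.

>>> drive_tool:
  rows:
    - [0,0,0,0.0066,-0.028,0.02,1]
    - [0,0,0,0.0066,-0.028,0.03,1]
    - [0,0,0,0.0066,-0.028,0.03,1]
    - [0,0,0,0,0,0.03,1]
    - [0,0,0,0,0,0,1]
    - [0,0,0,0,0,0,1]
    - [0,0,0,0,0,0,1]

```text
time: 30.72
tool_pos: [0.4801, -0.016, 0.1184]
tcp_rot: [3.131, 0.171, 0.001]
wrist_force: [-0.5, 0.9, 0.4]
width: 1.0
grip_force: 0.0
```

```bash
python3 -W ignore -c "
from fit import *
import pickle
p,s=pickle.load(open('w4.pkl','rb'));c=lambda l:[(a/2+112,b/2+60) for a,b in l]
print('bay',fitrect([(p,s,c([(529,146),(654,140),(636,322),(520,327)]))],.11,.07,.003))
print('rounds',[atz(p,q,.003,s).round(4) for q in c([(34,144),(234,145)])],'pickup',atz(p,c([(130,148)])[0],.018,s).round(4))
go([.4795,-.0177,.005],ori(6.1))"
```

```text
[ 0.2  0.5  0.9 -0.7 -0.1 -0.2 -0.9  0.4]
bay [ 0.45194967 -0.27697142  0.15877108]
rounds [array([0.4735, 0.0371, 0.003 ]), array([ 0.4843, -0.0723,  0.003 ])] pickup [ 0.4795 -0.0187  0.018 ]
t 30.72 q [-0.08 -0.    2.13 -0.01  1.02  1.38] pos [ 0.4801 -0.016   0.1184] psi 6.300000000000011 tilt 0.32 w 1.0 g 0.0 F [-0.5  0.9  0.4]
shift in tool axes [-0.0008  0.001   0.1134]
turn deg (tool axes) [ 0.32 -0.01  0.16] shift in target axes [-0.0008  0.0017  0.1134]
```

>>> drive_tool:
  rows:
    - [0.32,0,0,0,0.0022,0.03,1]
    - [0,0,0,0,0,0.03,1]
    - [0,0,0,0,0,0.03,1]
    - [0,0,0,0,0,0.015,0.8]
    - [0,0,0,0,0,0,0.6]
    - [0,0,0,0,0,0,0.6]
    - [0,0,0,0,0,0,0.6]

```text
time: 31.3
tool_pos: [0.482, -0.0191, 0.0146]
tcp_rot: [3.137, 0.169, 0.005]
wrist_force: [0.2, 0.1, 1.1]
width: 0.597
grip_force: 0.0
```

```bash
python3 -W ignore -c "
from fit import *
go([.4795,-.018,.005],ori(6.1))"
```

```text
t 31.3 q [-0.09  0.15  2.19  0.    0.8   1.37] pos [ 0.482  -0.0191  0.0146] psi 6.199999999999989 tilt 0.19 w 0.597 g 0.0 F [0.2 0.1 1.1]
shift in tool axes [-0.0024 -0.0014  0.0096]
turn deg (tool axes) [ 0.03 -0.19  0.06] shift in target axes [-0.0024 -0.0014  0.0096]
```

>>> drive_tool:
  rows:
    - [0,0,0,-0.002,-0.001,0.005,0.6]
    - [0,0,0,0,0,0.0046,0.6]
    - [0,0,0,0,0,0,0.5]
    - [0,0,0,0,0,0,0.4]
    - [0,0,0,0,0,0,0.3]
    - [0,0,0,0,0,0,0.2]
    - [0,0,0,0,0,0,0.1]
    - [0,0,0,0,0,0,0]
  force: 25

```text
time: 31.97
tool_pos: [0.4781, -0.0178, 0.0032]
tcp_rot: [-3.137, -0.17, -0.0]
wrist_force: [0.2, -0.7, 5.9]
width: 0.245
grip_force: 27.6
```

>>> drive_tool:
  rows:
    - [0,0,0,0,0,0,0]
    - [0,0,0,0,0,0,0]
    - [0,0,0,0,0,0,0]

```text
time: 32.22
tool_pos: [0.4781, -0.0178, 0.0032]
tcp_rot: [-3.137, -0.17, -0.0]
wrist_force: [-1.7, -0.6, 6.9]
width: 0.245
grip_force: 27.6
```

```bash
python3 -W ignore -c "
from fit import *
go([.4795,-.018,.005],ori(6.1))"
```

```text
t 32.22 q [-0.09  0.16  2.2   0.    0.77  1.37] pos [ 0.4781 -0.0178  0.0032] psi 6.199999999999989 tilt 0.01 w 0.245 g 27.6 F [-1.7 -0.6  6.9]
shift in tool axes [ 0.0014  0.0004 -0.0018]
turn deg (tool axes) [-0.01 -0.01  0.1 ] shift in target axes [ 0.0014  0.0004 -0.0018]
```

>>> drive_tool:
  rows:
    - [0,0,0,0,0,-0.01,0]
    - [0,0,0,0,0,-0.025,0]
    - [0,0,0,0,0,-0.03,0]
    - [0,0,0,0,0,-0.03,0]
    - [0,0,0,0,0,-0.03,0]
    - [0,0,0,0,0,-0.025,0]
    - [0,0,0,0,0,0,0]
    - [0,0,0,-0.0035,0.0159,0,0]

```text
time: 32.88
tool_pos: [0.4774, -0.0327, 0.155]
tcp_rot: [-3.136, -0.173, -0.006]
wrist_force: [0.6, -0.1, -0.6]
width: 0.244
grip_force: 25.1
```

>>> drive_tool:
  rows:
    - [0,0,0,-0.0069,0.0319,0,0]
    - [0,0,0,-0.0069,0.0319,0,0]
    - [0,0,0,-0.0069,0.0319,0,0]
    - [0,0,0,-0.0069,0.0319,0,0]
    - [0,0,0,-0.0069,0.0319,0,0]
    - [0,0,0,-0.0069,0.0319,0,0]
    - [0,0,0,-0.0069,0.0319,0,0]
    - [0,0,-3.1,-0.0035,0.0159,0,0]

```text
time: 33.55
tool_pos: [0.449, -0.2803, 0.1519]
tcp_rot: [3.131, 0.252, -0.003]
wrist_force: [0.1, 0.5, -1.0]
width: 0.247
grip_force: 25.1
```

>>> drive_tool:
  rows:
    - [0,0,0,0,0,0,0]
    - [0,0,0,0,0,0,0]
    - [0,0,0,0,0,0,0]
    - [0,0,0,0,0,0,0]

```text
time: 33.88
tool_pos: [0.4497, -0.276, 0.1519]
tcp_rot: [-3.13, -0.255, 0.003]
wrist_force: [-0.3, -0.6, 0.7]
width: 0.243
grip_force: 25.1
```

```bash
python3 -W ignore -c "
from fit import *
go([.4506,-.2772,.006],ori(9.3))"
```

```text
t 33.88 q [-0.6   0.05  2.   -0.    1.09  0.81] pos [ 0.4497 -0.276   0.1519] psi 9.300000000000011 tilt 0.15 w 0.243 g 25.1 F [-0.3 -0.6  0.7]
shift in tool axes [0.001  0.0015 0.1459]
turn deg (tool axes) [-0.1   0.11  0.02] shift in target axes [0.0007 0.0013 0.1459]
```

>>> drive_tool:
  rows:
    - [0,0,0,0.0007,0.0013,0.03,0]
    - [0,0,0,0,0,0.03,0]
    - [0,0,0,0,0,0.03,0]
    - [0,0,0,0,0,0.03,0]
    - [0,0,0,0,0,0.015,0]
    - [0,0,0,0,0,0.007,0]
    - [0,0,0,0,0,0,0]
    - [0,0,0,0,0,0,0]

```text
time: 34.55
tool_pos: [0.4513, -0.278, 0.0109]
tcp_rot: [-3.131, -0.256, 0.001]
wrist_force: [0.4, -1.1, 0.4]
width: 0.246
grip_force: 25.1
```

>>> drive_tool:
  rows:
    - [0,0,0,0,0,0.002,0]
    - [0,0,0,0,0,0,0]
    - [0,0,0,0,0,0,0]
    - [0,0,0,0,0,0,0]

```text
time: 34.88
tool_pos: [0.4514, -0.279, 0.0095]
tcp_rot: [3.13, 0.254, 0.0]
wrist_force: [0.9, 0.5, 0.5]
width: 0.24
grip_force: 25.1
```

```bash
python3 -W ignore -c "
from fit import *
go([.4506,-.2772,.0045],ori(9.3))"
```

```text
t 34.88 q [-0.6   0.24  2.09 -0.    0.81  0.81] pos [ 0.4514 -0.279   0.0095] psi 9.300000000000011 tilt 0.05 w 0.24 g 25.1 F [0.9 0.5 0.5]
shift in tool axes [-0.0005 -0.0019  0.005 ]
turn deg (tool axes) [ 0.05 -0.01 -0.01] shift in target axes [-0.0005 -0.0019  0.005 ]
```

>>> drive_tool:
  rows:
    - [0,0,0,0,-0.001,0.003,0]
    - [0,0,0,0,0,0,0]
    - [0,0,0,0,0,0,0]
    - [0,0,0,0,0,0,0]

```text
time: 35.22
tool_pos: [0.4504, -0.2774, 0.0053]
tcp_rot: [-3.131, -0.255, 0.002]
wrist_force: [-0.2, 0.2, -1.7]
width: 0.245
grip_force: 25.1
```

>>> drive_tool:
  rows:
    - [0,0,0,0,0,0.0015,0]
    - [0,0,0,0,0,0,0]
    - [0,0,0,0,0,0,0]
    - [0,0,0,0,0,0,0]

```text
time: 35.55
tool_pos: [0.4505, -0.2775, 0.0038]
tcp_rot: [-3.131, -0.255, 0.002]
wrist_force: [0.2, 0.0, -0.6]
width: 0.245
grip_force: 25.1
```

```bash
python3 -W ignore -c "
from fit import *
go([.4506,-.2772,.0045],ori(9.3))"
```

```text
t 35.55 q [-0.6   0.25  2.1  -0.    0.8   0.81] pos [ 0.4505 -0.2775  0.0038] psi 9.300000000000011 tilt 0.08 w 0.245 g 25.1 F [ 0.2  0.  -0.6]
shift in tool axes [ 0.0001 -0.0003 -0.0007]
turn deg (tool axes) [-0.03  0.08 -0.  ] shift in target axes [ 0.0001 -0.0003 -0.0007]
```

>>> drive_tool:
  rows:
    - [0,0,0,0,0,0.0008,0]
    - [0,0,0,0,0,0,0]
    - [0,0,0,0,0,0,0]
    - [0,0,0,0,0,0,0]

```text
time: 35.88
tool_pos: [0.4507, -0.2776, 0.0033]
tcp_rot: [-3.131, -0.255, 0.001]
wrist_force: [-0.1, -0.1, 0.4]
width: 0.242
grip_force: 25.6
```

>>> drive_tool:
  rows:
    - [0,0,0,0,0,0,0.3]
    - [0,0,0,0,0,0,0.35]
    - [0,0,0,0,0,0,0.4]
    - [0,0,0,0,0,0,0.55]
    - [0,0,0,0,0,0,0.7]
    - [0,0,0,0,0,0,0.7]
    - [0,0,0,0,0,-0.02,0.7]
    - [0,0,0,0,0,-0.03,0.7]

```text
time: 36.55
tool_pos: [0.4476, -0.2755, 0.0503]
tcp_rot: [-3.126, -0.254, 0.012]
wrist_force: [0.6, -0.5, -0.2]
width: 0.706
grip_force: 0.0
```

>>> drive_tool:
  rows:
    - [0,0,0,0,0,-0.04,1]
    - [0,0,0,0,0,-0.04,1]
    - [0,0,0,0,0,-0.04,1]
    - [0,0,0,0,0,-0.04,1]
    - [0,0,0,0,0,0,1]
    - [0,0,0,0,0,0,1]
    - [0,0,0,0,0,0,1]

```text
time: 37.13
tool_pos: [0.4507, -0.2774, 0.2131]
tcp_rot: [-3.131, -0.255, 0.002]
wrist_force: [-0.2, 0.6, -0.7]
width: 1.001
grip_force: 0.0
```

```bash
python3 -W ignore -c "
from fit import *
import pickle
s,M=show();p=read_camera('wrist');save(p,'w5');pickle.dump((p,s),open('w5.pkl','wb'));rep(p,s,['pickup','bay'])
cv2.imwrite('pics/w5b.png',cv2.resize(cv2.cvtColor(p['color'],cv2.COLOR_RGB2BGR)[40:260,130:400],None,fx=2.8,fy=2.8,interpolation=cv2.INTER_CUBIC))
"
```

```text
t 37.13 q [-0.6   0.    1.93 -0.    1.21  0.81] pos [ 0.4507 -0.2774  0.2131] psi 9.300000000000011 tilt 0.06 w 1.001 g 0.0 F [-0.2  0.6 -0.7]
pickup [(0.72, [252.0, 127.0, 270.0, 180.0], [257.7, 152.0])]
bay [(0.72, [222.0, 95.0, 292.0, 199.0], [256.2, 146.0])]
```

View pics/w5b.png

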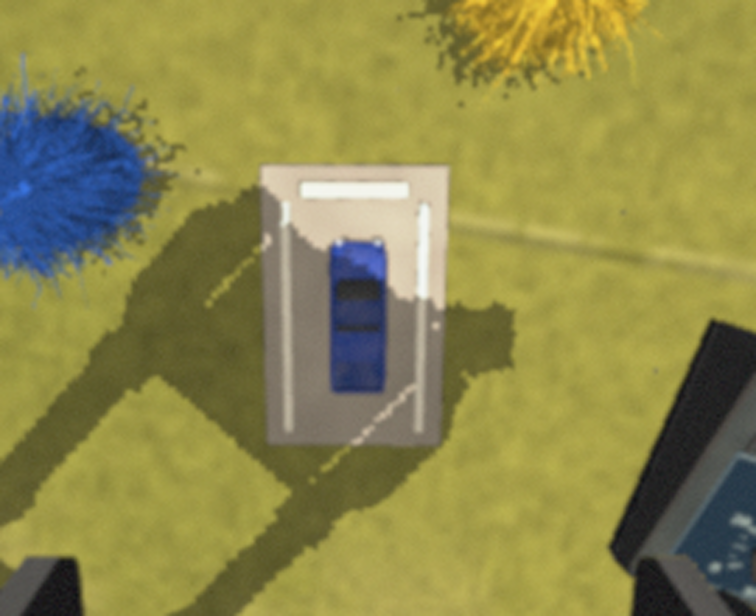

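>>> drive_tool:
  rows:
    - [0,0,0,0.0034,-0.036,0,1]
    - [0,0,0,0.0034,-0.036,0,1]
    - [0,0,0,0.0034,-0.036,0,1]
    - [0,0,0,0.0034,-0.036,0,1]
    - [0,0,0,0.0034,-0.036,0,1]
    - [0,0,0,0.0034,-0.036,0,1]
    - [0,0,0,0.0034,-0.036,0,1]
    - [0,0,0,0.0034,-0.036,0,1]

```text
time: 37.95
tool_pos: [0.4296, 0.0126, 0.2115]
tcp_rot: [-3.131, -0.254, 0.007]
wrist_force: [1.1, 0.2, -0.9]
width: 0.998
grip_force: 0.0
```

>>> drive_tool:
  rows:
    - [0,0,0,0.0034,-0.036,0,1]
    - [0,0,0,0.0034,-0.036,0,1]
    - [0,0,0,0.0034,-0.036,0,1]
    - [0,0,0,0.0034,-0.036,0,1]
    - [0,0,0,0.0034,-0.036,0,1]
    - [0,0,0,0.0034,-0.036,0,1]
    - [0,0,0,0.0034,-0.036,0,1]
    - [0,0,0,0.0034,-0.036,0,1]

```text
time: 38.62
tool_pos: [0.41, 0.3009, 0.2113]
tcp_rot: [3.13, 0.255, -0.006]
wrist_force: [0.6, -0.7, 0.1]
width: 0.999
grip_force: 0.0
```

>>> drive_tool:
  rows:
    - [0,0,-7,0,0,0,1]
    - [0,0,-7,0,0,0,1]
    - [0,0,-7,0,0,0,1]
    - [0,0,-7,0,0,0,1]
    - [0,0,-7,0,0,0,1]
    - [0,0,-7,0,0,0,0.65]
    - [0,0,-7,0,0,0,0.65]
    - [0,0,-7,0,0,0,0.65]

```text
time: 39.28
tool_pos: [0.4104, 0.2991, 0.2112]
tcp_rot: [-2.639, -1.702, 0.008]
wrist_force: [-0.1, -0.4, -0.1]
width: 0.65
grip_force: 0.0
```

>>> drive_tool:
  rows:
    - [0,0,-7,0,0,0,0.65]
    - [0,0,-7,0,0,0,0.65]
    - [0,0,0,0,0,0,0.65]
    - [0,0,0,0,0,0,0.65]

```text
time: 39.62
tool_pos: [0.4107, 0.2992, 0.2117]
tcp_rot: [-2.421, -2.0, 0.006]
wrist_force: [0.4, 0.2, -1.1]
width: 0.652
grip_force: 0.0
```

```bash
python3 -W ignore -c "
from fit import *
import pickle
p,s=pickle.load(open('w5.pkl','rb'));c=lambda l:[(a/2.8+130,b/2.8+40) for a,b in l]
print('bay',fitrect([(p,s,c([(261,165),(450,166),(441,443),(267,443)]))],.11,.07,.003),'pickup',[atz(p,q,z,s).round(4) for q,z in zip(c([(358,241),(358,392)]),(.012,.015))])
go([.4095,.3362,.205],ori(80,0))"
```

```text
[ 0.8  0.4  0.9 -0.1 -1.  -0.3 -0.6 -0.1]
bay [ 0.45226373 -0.27759296  0.15761899] pickup [array([ 0.4798, -0.2743,  0.012 ]), array([ 0.4237, -0.2836,  0.015 ])]
t 39.62 q [ 0.58 -0.04  1.97  0.    1.21  0.77] pos [0.4107 0.2992 0.2117] psi 79.10000000000002 tilt 0.23 w 0.652 g 0.0 F [ 0.4  0.2 -1.1]
shift in tool axes [ 0.0361 -0.0081  0.0067]
turn deg (tool axes) [-0.2   0.11 -0.9 ] shift in target axes [ 0.0362 -0.0076  0.0067]
```

The pickup is centred in the bay to within about 1.5 mm, with its yaw matching. Now I'll fetch the pine.

>>> drive_tool:
  rows:
    - [-0.2,0.11,-0.9,0,0,0,0.65]
    - [0,0,0,0.0362,-0.0076,0.0067,0.65]
    - [0,-6.3,0,0,0,0,0.65]
    - [0,-6.3,0,0,0,0,0.65]
    - [0,-6.3,0,0,0,0,0.65]
    - [0,-6.3,0,0,0,0,0.65]
    - [0,-6.3,0,0,0,0,0.65]
    - [0,-6.3,0,0,0,0,0.65]

```text
time: 40.28
tool_pos: [0.4105, 0.3375, 0.2072]
tcp_rot: [2.013, 1.691, -0.687]
wrist_force: [1.3, -0.5, -0.5]
width: 0.65
grip_force: 0.0
```

>>> drive_tool:
  rows:
    - [0,-6.2,0,0,0,0,0.65]
    - [0,0,0,0.0208,0,0.0215,0.65]
    - [0,0,0,0.0208,0,0.0215,0.65]
    - [0,0,0,0.0208,0,0.0215,0.65]
    - [0,0,0,0,0,0,0.65]
    - [0,0,0,0,0,0,0.65]
    - [0,0,0,0,0,0,0.65]

```text
time: 40.87
tool_pos: [0.4108, 0.3371, 0.1182]
tcp_rot: [1.942, 1.632, -0.779]
wrist_force: [0.5, 0.5, 0.6]
width: 0.651
grip_force: 0.0
```

```bash
python3 -W ignore -c "
from fit import *
go([.3938,.2472,.0225],ori(80.2,-44));S=read_camera('side');T=read_camera('top')
rep(S,None,['pine','bush'],4);rep(T,None,['pine','bush'],4)"
```

```text
t 40.87 q [ 0.87  0.54  1.63 -0.36  1.66  1.14] pos [0.4108 0.3371 0.1182] psi 80.19999999999999 tilt 43.87 w 0.651 g 0.0 F [0.5 0.5 0.6]
shift in tool axes [ 0.0003 -0.0018  0.1324]
turn deg (tool axes) [ 0.12 -0.13 -0.16] shift in target axes [ 0.0006 -0.0015  0.1324]
pine [(0.93, [208.0, 248.0, 227.0, 289.0], [216.9, 270.8])]
bush [(0.87, [272.0, 141.0, 290.0, 174.0], [281.8, 155.3]), (0.74, [170.0, 233.0, 193.0, 274.0], [181.6, 251.2]), (0.69, [204.0, 200.0, 226.0, 232.0], [214.5, 215.0]), (0.57, [272.0, 115.0, 290.0, 141.0], [280.9, 125.5])]
pine [(0.6, [115.0, 197.0, 140.0, 220.0], [129.5, 209.0])]
bush [(0.91, [109.0, 160.0, 138.0, 182.0], [124.4, 170.1]), (0.87, [366.0, 117.0, 388.0, 140.0], [376.9, 129.6]), (0.83, [172.0, 151.0, 192.0, 175.0], [182.5, 162.8]), (0.79, [306.0, 156.0, 332.0, 180.0], [316.4, 166.0])]
```

>>> drive_tool:
  rows:
    - [0,0,0,0,-0.0015,0.025,0.65]
    - [0,0,0,0,0,0.03,0.65]
    - [0,0,0,0,0,0.03,0.65]
    - [0,0,0,0,0,0.025,0.65]
    - [0,0,0,0,0,0.015,0.65]
    - [0,0,0,0,0,0.0068,0.65]
    - [0,0,0,0,0,0,0.65]
    - [0,0,0,0,0,0,0.65]

```text
time: 41.83
tool_pos: [0.3941, 0.2476, 0.0226]
tcp_rot: [1.942, 1.633, -0.778]
wrist_force: [0.4, 0.2, -0.2]
width: 0.653
grip_force: 0.0
```

```bash
python3 -W ignore -c "
from fit import *
go([.3938,.2472,.0225],ori(80.2,-44))"
```

```text
t 41.83 q [ 0.8   0.55  1.85 -0.41  1.43  1.18] pos [0.3941 0.2476 0.0226] psi 80.19999999999999 tilt 43.83 w 0.653 g 0.0 F [ 0.4  0.2 -0.2]
shift in tool axes [-0.0003 -0.0002  0.0004]
turn deg (tool axes) [ 0.12 -0.17 -0.13] shift in target axes [-0.0003 -0.0002  0.0004]
```

>>> drive_tool:
  rows:
    - [0,0,0,0,0,0,0.4]
    - [0,0,0,0,0,0,0.3]
    - [0,0,0,0,0,0,0.2]
    - [0,0,0,0,0,0,0.1]
    - [0,0,0,0,0,0,0]
    - [0,0,0,0,0,0,0]
    - [0,0,0,0,0,0,0]
    - [0,0,0,-0.007,0,-0.0072,0]

```text
time: 42.5
tool_pos: [0.3932, 0.2472, 0.0314]
tcp_rot: [1.94, 1.634, -0.781]
wrist_force: [0.1, 0.1, -0.6]
width: 0.406
grip_force: 25.0
```

>>> drive_tool:
  rows:
    - [0,0,0,-0.0195,0,-0.0201,0]
    - [0,0,0,-0.0195,0,-0.0201,0]
    - [0,0,0,-0.0195,0,-0.0201,0]
    - [0,0,0,-0.0195,0,-0.0201,0]
    - [0,0,0,-0.0195,0,-0.0201,0]
    - [0,0,0,0,0,0,0]
    - [0,0,0,-0.0113,0.0077,0.0108,0]
    - [0,0,0,-0.0226,0.0154,0.0215,0]

```text
time: 43.17
tool_pos: [0.4082, 0.1979, 0.1722]
tcp_rot: [1.939, 1.637, -0.776]
wrist_force: [0.6, 0.1, -0.4]
width: 0.408
grip_force: 25.0
```

>>> drive_tool:
  rows:
    - [0,0,0,-0.0226,0.0154,0.0215,0]
    - [0,0,0,-0.0226,0.0154,0.0215,0]
    - [0,0,0,-0.0226,0.0154,0.0215,0]
    - [0,0,0,-0.0226,0.0154,0.0215,0]
    - [0,0,0,-0.0226,0.0154,0.0215,0]
    - [0,0,0,-0.0226,0.0154,0.0215,0]
    - [0,0,0,-0.0226,0.0154,0.0215,0]
    - [0,0,0,-0.0226,0.0154,0.0215,0]

```text
time: 43.83
tool_pos: [0.4857, -0.0731, 0.1729]
tcp_rot: [1.94, 1.634, -0.783]
wrist_force: [1.3, 0.8, -0.6]
width: 0.41
grip_force: 25.0
```

>>> drive_tool:
  rows:
    - [0,0,0,-0.0113,0.0077,0.0108,0]
    - [-4.17,0,-4.31,0,0,0,0]
    - [-4.17,0,-4.31,0,0,0,0]
    - [-4.17,0,-4.31,0,0,0,0]
    - [-4.17,0,-4.31,0,0,0,0]
    - [-4.17,0,-4.31,0,0,0,0]
    - [0,0,0,0,0,0,0]
    - [0,0,0,0,0,0,0]

```text
time: 44.5
tool_pos: [0.4897, -0.0881, 0.1731]
tcp_rot: [1.407, 2.009, -0.566]
wrist_force: [-0.1, -0.7, -0.1]
width: 0.407
grip_force: 25.1
```

```bash
python3 -W ignore -c "
from fit import *
go([.4928,-.0867,.0205],ori(110.2,-44.1))"
```

```text
t 44.5 q [ 0.27 -0.05  2.26 -0.91  1.07  0.43] pos [ 0.4897 -0.0881  0.1731] psi 110.0 tilt 43.96 w 0.407 g 25.1 F [-0.1 -0.7 -0.1]
shift in tool axes [0.1061 0.0031 0.1096]
turn deg (tool axes) [-0.05 -0.14 -0.2 ] shift in target axes [0.1064 0.0034 0.1093]
```

>>> drive_tool:
  rows:
    - [0,0,0,0.02,0.003,0.0206,0]
    - [0,0,0,0.02,0,0.0206,0]
    - [0,0,0,0.02,0,0.0206,0]
    - [0,0,0,0.02,0,0.0206,0]
    - [0,0,0,0.015,0,0.0155,0]
    - [0,0,0,0.007,0,0.0072,0]
    - [0,0,0,0,0,0,0]
    - [0,0,0,0,0,0,0]

```text
time: 45.17
tool_pos: [0.4951, -0.0859, 0.0268]
tcp_rot: [1.405, 2.01, -0.566]
wrist_force: [0.5, -0.6, -0.1]
width: 0.402
grip_force: 25.1
```

>>> drive_tool:
  rows:
    - [0,0,0,0,0,0,0]
    - [0,0,0,0,0,0,0]

```text
time: 45.33
tool_pos: [0.4962, -0.0854, 0.0287]
tcp_rot: [1.405, 2.008, -0.561]
wrist_force: [0.6, 0.0, -0.6]
width: 0.403
grip_force: 25.1
```

```bash
python3 -W ignore -c "
from fit import *
go([.4928,-.0867,.0200],ori(110.2,-44.1))"
```

```text
t 45.33 q [ 0.27  0.24  2.31 -1.1   0.89  0.78] pos [ 0.4962 -0.0854  0.0287] psi 110.1 tilt 44.01 w 0.403 g 25.1 F [ 0.6  0.  -0.6]
shift in tool axes [ 0.006  -0.0037  0.0063]
turn deg (tool axes) [ 0.2  -0.1  -0.26] shift in target axes [ 0.006  -0.0037  0.0063]
```

>>> drive_tool:
  rows:
    - [0,0,0,0.003,-0.002,0.003,0]
    - [0,0,0,0,0,0,0]
    - [0,0,0,0,0,0,0]
    - [0,0,0,0,0,0,0]
    - [0,0,0,0,0,0,0]
    - [0,0,0,0,0,0,0]

```text
time: 45.83
tool_pos: [0.4931, -0.0862, 0.0235]
tcp_rot: [1.404, 2.009, -0.563]
wrist_force: [-0.1, 0.5, -0.3]
width: 0.412
grip_force: 25.1
```

>>> drive_tool:
  rows:
    - [0,0,0,0,0,0,0]
    - [0,0,0,0,0,0,0]

```text
time: 46.0
tool_pos: [0.493, -0.0862, 0.0234]
tcp_rot: [1.404, 2.01, -0.563]
wrist_force: [0.1, -0.2, -0.9]
width: 0.402
grip_force: 25.1
```

```bash
python3 -W ignore -c "
from fit import *
go([.4928,-.0867,.0200],ori(110.2,-44.1))"
```

```text
t 46.0 q [ 0.27  0.24  2.32 -1.11  0.88  0.79] pos [ 0.493  -0.0862  0.0234] psi 110.19999999999999 tilt 43.97 w 0.402 g 25.1 F [ 0.1 -0.2 -0.9]
shift in tool axes [ 0.002  -0.0004  0.0027]
turn deg (tool axes) [ 0.13 -0.13 -0.15] shift in target axes [ 0.0021 -0.0004  0.0027]
```

>>> drive_tool:
  rows:
    - [0,0,0,0.0017,-0.0003,0.0018,0]
    - [0,0,0,0,0,0,0]
    - [0,0,0,0,0,0,0]
    - [0,0,0,0,0,0,0]
    - [0,0,0,0,0,0,0]

```text
time: 46.42
tool_pos: [0.4927, -0.0863, 0.0208]
tcp_rot: [1.404, 2.01, -0.563]
wrist_force: [0.9, 0.4, 0.1]
width: 0.408
grip_force: 25.1
```

>>> drive_tool:
  rows:
    - [0,0,0,0.0008,0,0.0008,0]
    - [0,0,0,0,0,0,0]
    - [0,0,0,0,0,0,0]
    - [0,0,0,0,0,0,0]

```text
time: 46.75
tool_pos: [0.493, -0.0864, 0.0203]
tcp_rot: [1.404, 2.009, -0.563]
wrist_force: [-1.8, 0.4, 6.0]
width: 0.406
grip_force: 25.6
```

>>> drive_tool:
  rows:
    - [0,0,0,0.0005,0,0.0005,0]
    - [0,0,0,0,0,0,0]
    - [0,0,0,0,0,0,0]
    - [0,0,0,0,0,0,0]

```text
time: 47.08
tool_pos: [0.4931, -0.0865, 0.0202]
tcp_rot: [1.404, 2.007, -0.564]
wrist_force: [-4.6, 3.1, 11.2]
width: 0.4
grip_force: 26.2
```

```bash
python3 -W ignore -c "
from fit import *
go([.4928,-.0867,.0195],ori(110.2,-44.1))"
```

```text
t 47.08 q [ 0.27  0.25  2.32 -1.12  0.88  0.81] pos [ 0.4931 -0.0865  0.0202] psi 110.19999999999999 tilt 44.09 w 0.4 g 26.2 F [-4.6  3.1 11.2]
shift in tool axes [ 0.0004 -0.0003  0.0006]
turn deg (tool axes) [ 0.13 -0.01 -0.19] shift in target axes [ 0.0004 -0.0003  0.0006]
```

>>> drive_tool:
  rows:
    - [0,0,0,-0.0004,0,-0.0005,0]
    - [0,0,0,0,0,0,0.45]
    - [0,0,0,0,0,0,0.5]
    - [0,0,0,0,0,0,0.6]
    - [0,0,0,0,0,0,0.6]
    - [0,0,0,0,0,0,0.6]
    - [0,0,0,0,0,-0.02,0.6]
    - [0,0,0,0,0,-0.03,0.6]

```text
time: 47.75
tool_pos: [0.4783, -0.055, 0.0541]
tcp_rot: [1.406, 2.011, -0.57]
wrist_force: [-0.4, 0.3, -0.1]
width: 0.602
grip_force: 0.0
```

>>> drive_tool:
  rows:
    - [0,0,0,0,0,-0.04,0.6]
    - [0,0,0,0,0,-0.04,0.6]
    - [0,0,0,-0.0208,0,-0.0216,0.8]
    - [0,0,0,-0.0208,0,-0.0216,1]
    - [0,0,0,-0.0208,0,-0.0216,1]
    - [0,6.3,0,0,0,0,1]
    - [0,6.3,0,0,0,0,1]
    - [0,6.3,0,0,0,0,1]

```text
time: 48.42
tool_pos: [0.4615, -0.0003, 0.2045]
tcp_rot: [1.579, 2.267, -0.339]
wrist_force: [-0.9, 0.1, -0.3]
width: 0.996
grip_force: 0.0
```

>>> drive_tool:
  rows:
    - [0,6.3,0,0,0,0,1]
    - [0,6.3,0,0,0,0,1]
    - [0,6.3,0,0,0,0,1]
    - [0,6.3,0,0,0,0,1]
    - [0,0,7,0,0,0,1]
    - [0,0,7,0,0,0,1]
    - [0,0,0,0,0,0,1]
    - [0,0,0,0,0,0,1]

```text
time: 49.08
tool_pos: [0.4606, -0.0019, 0.2028]
tcp_rot: [-2.094, -2.34, -0.005]
wrist_force: [1.6, 0.3, -0.6]
width: 1.001
grip_force: 0.0
```

```bash
python3 -W ignore -c "
from fit import *
go([.4869,.2696,.2],ori(96.2,0));s=status.read_state();w=read_camera('wrist');S=read_camera('side');T=read_camera('top')
for c in (w,S,T): print(masks_of(c,'pine')[:2] and [(m['score'],np.argwhere(m['mask']).mean(0)[::-1].round(1),np.round(m['bbox'])) for m in masks_of(c,'pine')[:2]])
save(w,'w6');import pickle;pickle.dump((w,s),open('w6.pkl','wb'))"
```

```text
t 49.08 q [-0.06 -0.13  2.08  0.    1.19 -0.17] pos [ 0.4606 -0.0019  0.2028] psi 96.30000000000001 tilt 0.2 w 1.001 g 0.0 F [ 1.6  0.3 -0.6]
shift in tool axes [0.2669 0.0561 0.0037]
turn deg (tool axes) [ 0.11 -0.17  0.15] shift in target axes [0.2671 0.0554 0.0028]
[(0.75, array([276.1, 233.7]), array([248., 204., 299., 272.]))]
[(0.75, array([263.9, 174.8]), array([256., 155., 271., 190.]))]
[]
```

The pine is back at its starting pixel in the side view, (263.9,174.8) against (263.7,175.1). Now the bush.

>>> drive_tool:
  rows:
    - [0,0,0,0.0334,0.0069,0,1]
    - [0,0,0,0.0334,0.0069,0,1]
    - [0,0,0,0.0334,0.0069,0,1]
    - [0,0,0,0.0334,0.0069,0,1]
    - [0,0,0,0.0334,0.0069,0,1]
    - [0,0,0,0.0334,0.0069,0,1]
    - [0,0,0,0.0334,0.0069,0,1]
    - [0,0,0,0.0334,0.0069,0,1]

```text
time: 50.15
tool_pos: [0.4868, 0.2719, 0.2041]
tcp_rot: [-2.097, -2.339, -0.007]
wrist_force: [0.7, 0.3, 0.1]
width: 1.0
grip_force: 0.0
```

>>> drive_tool:
  rows:
    - [0,0,0,0,0,0,1]
    - [0,0,0,0,0,0,1]
    - [0,0,0,0,0,0,1]
    - [0,0,0,0,0,0,1]
    - [0,0,0,0,0,0,1]

```text
time: 50.57
tool_pos: [0.4869, 0.2687, 0.204]
tcp_rot: [-2.1, -2.337, -0.006]
wrist_force: [-0.6, -0.1, 0.0]
width: 1.003
grip_force: 0.0
```

```bash
python3 -W ignore -c "
from fit import *
go([.4869,.2696,.0220],ori(96.2,0))"
```

```text
t 50.57 q [0.46 0.06 1.89 0.   1.19 0.35] pos [0.4869 0.2687 0.204 ] psi 96.10000000000002 tilt 0.21 w 1.003 g 0.0 F [-0.6 -0.1  0. ]
shift in tool axes [ 0.0004 -0.0004  0.182 ]
turn deg (tool axes) [ 0.14 -0.15 -0.09] shift in target axes [9.00e-04 1.00e-04 1.82e-01]
```

>>> drive_tool:
  rows:
    - [0.14,-0.15,0,0.0008,0,0.03,1]
    - [0,0,0,0,0,0.035,1]
    - [0,0,0,0,0,0.035,1]
    - [0,0,0,0,0,0.035,1]
    - [0,0,0,0,0,0.03,1]
    - [0,0,0,0,0,0.016,1]
    - [0,0,0,0,0,0,1]
    - [0,0,0,0,0,0,1]

```text
time: 51.23
tool_pos: [0.4864, 0.2695, 0.0224]
tcp_rot: [-2.099, -2.336, 0.003]
wrist_force: [0.7, -0.4, -0.1]
width: 1.0
grip_force: 0.0
```

>>> drive_tool:
  rows:
    - [0,0,0,0,0,0,1]
    - [0,0,0,0,0,0,1]
    - [0,0,0,0,0,0,1]

```text
time: 51.48
tool_pos: [0.4888, 0.2715, 0.0253]
tcp_rot: [2.098, 2.337, 0.006]
wrist_force: [-0.6, 1.0, 0.6]
width: 1.002
grip_force: 0.0
```

```bash
python3 -W ignore -c "
from fit import *
go([.4869,.2696,.0220],ori(96.2,0))"
```

```text
t 51.48 q [0.46 0.26 2.03 0.   0.85 0.35] pos [0.4888 0.2715 0.0253] psi 96.19999999999999 tilt 0.25 w 1.002 g 0.0 F [-0.6  1.   0.6]
shift in tool axes [-0.0017 -0.0021  0.0033]
turn deg (tool axes) [ 0.23 -0.1  -0.03] shift in target axes [-0.0017 -0.0021  0.0033]
```

>>> drive_tool:
  rows:
    - [0.15,-0.1,0,-0.001,-0.0015,0.003,1]
    - [0,0,0,0,0,0,1]
    - [0,0,0,0,0,0,1]
    - [0,0,0,0,0,0,1]
    - [0,0,0,0,0,0,1]
    - [0,0,0,0,0,0,1]

```text
time: 51.98
tool_pos: [0.4856, 0.2698, 0.0201]
tcp_rot: [-2.098, -2.338, 0.004]
wrist_force: [0.3, 0.6, -0.7]
width: 0.997
grip_force: 0.0
```

```bash
python3 -W ignore -c "
from fit import *
go([.4869,.2696,.0220],ori(96.2,0))"
```

```text
t 51.98 q [ 0.46  0.27  2.03 -0.    0.84  0.35] pos [0.4856 0.2698 0.0201] psi 96.19999999999999 tilt 0.16 w 0.997 g 0.0 F [ 0.3  0.6 -0.7]
shift in tool axes [-0.0003  0.0012 -0.0019]
turn deg (tool axes) [-0.14  0.08 -0.01] shift in target axes [-0.0003  0.0012 -0.0019]
```

>>> drive_tool:
  rows:
    - [0,0,0,0,0.001,-0.0015,1]
    - [0,0,0,0,0,0,0.8]
    - [0,0,0,0,0,0,0.6]
    - [0,0,0,0,0,0,0.5]
    - [0,0,0,0,0,0,0.3]
    - [0,0,0,0,0,0,0.1]
    - [0,0,0,0,0,0,0]
    - [0,0,0,0,0,0,0]

```text
time: 52.65
tool_pos: [0.4868, 0.2699, 0.0217]
tcp_rot: [-2.098, -2.338, 0.004]
wrist_force: [0.2, 0.1, 0.5]
width: 0.417
grip_force: 25.6
```

>>> drive_tool:
  rows:
    - [0,0,0,0,0,0,0]
    - [0,0,0,0,0,0,0]
    - [0,0,0,0,0,0,0]

```text
time: 52.9
tool_pos: [0.4868, 0.2699, 0.0217]
tcp_rot: [-2.098, -2.338, 0.004]
wrist_force: [-0.4, 1.0, 0.1]
width: 0.422
grip_force: 25.6
```

```bash
python3 -W ignore -c "
from fit import *
go([.4869,.2696,.0220],ori(96.2,0))"
```

```text
t 52.9 q [ 0.46  0.26  2.03 -0.    0.85  0.35] pos [0.4868 0.2699 0.0217] psi 96.19999999999999 tilt 0.15 w 0.422 g 25.6 F [-0.4  1.   0.1]
shift in tool axes [-0.0003  0.0001 -0.0003]
turn deg (tool axes) [-0.12  0.08 -0.02] shift in target axes [-0.0003  0.0001 -0.0003]
```

Held. Lifting and carrying it back to the grasp pose in the yard (0.4728, 0.0407).

>>> drive_tool:
  rows:
    - [0,0,0,0,0,-0.01,0]
    - [0,0,0,0,0,-0.025,0]
    - [0,0,0,0,0,-0.025,0]
    - [0,0,0,0,0,-0.03,0]
    - [0,0,0,0,0,-0.03,0]
    - [0,0,0,0,0,-0.03,0]
    - [0,0,0,0,0,0,0]
    - [0,0,0,-0.0113,-0.002,0,0]

```text
time: 53.57
tool_pos: [0.4883, 0.2606, 0.1753]
tcp_rot: [2.096, 2.338, 0.007]
wrist_force: [-0.7, -0.3, -0.2]
width: 0.419
grip_force: 25.5
```

>>> drive_tool:
  rows:
    - [0,0,0,-0.0325,-0.0055,0,0]
    - [0,0,0,-0.0325,-0.0055,0,0]
    - [0,0,0,-0.0325,-0.0055,0,0]
    - [0,0,0,-0.0325,-0.0055,0,0]
    - [0,0,0,-0.0325,-0.0055,0,0]
    - [0,0,0,-0.0325,-0.0055,0,0]
    - [0,0,0,-0.02,-0.0033,0,0]
    - [0,0,0,0,0,0,0]

```text
time: 54.23
tool_pos: [0.4712, 0.0371, 0.1705]
tcp_rot: [-2.101, -2.333, 0.01]
wrist_force: [-0.6, 0.1, 0.4]
width: 0.422
grip_force: 25.5
```

>>> drive_tool:
  rows:
    - [0,0,0,0,0,0,0]
    - [0,0,0,0,0,0,0]
    - [0,0,0,0,0,0,0]
    - [0,0,0,0,0,0,0]

```text
time: 54.57
tool_pos: [0.4731, 0.0418, 0.1717]
tcp_rot: [-2.096, -2.339, 0.005]
wrist_force: [-1.2, -0.1, -0.6]
width: 0.421
grip_force: 25.5
```

```bash
python3 -W ignore -c "
from fit import *
go([.4728,.0407,.0190],ori(96.2,0))"
```

```text
t 54.57 q [ 0.04 -0.07  2.08 -0.    1.13 -0.07] pos [0.4731 0.0418 0.1717] psi 96.30000000000001 tilt 0.18 w 0.421 g 25.5 F [-1.2 -0.1 -0.6]
shift in tool axes [-9.000e-04  1.000e-04  1.527e-01]
turn deg (tool axes) [-0.17  0.07  0.07] shift in target axes [-0.0011 -0.0004  0.1527]
```

>>> drive_tool:
  rows:
    - [-0.15,0,0,-0.001,0,0.03,0]
    - [0,0,0,0,0,0.03,0]
    - [0,0,0,0,0,0.03,0]
    - [0,0,0,0,0,0.03,0]
    - [0,0,0,0,0,0.018,0]
    - [0,0,0,0,0,0.009,0]
    - [0,0,0,0,0,0,0]
    - [0,0,0,0,0,0,0]

```text
time: 55.23
tool_pos: [0.4737, 0.0403, 0.0252]
tcp_rot: [2.097, 2.338, -0.001]
wrist_force: [0.8, -0.2, -0.0]
width: 0.421
grip_force: 25.5
```

>>> drive_tool:
  rows:
    - [0,0,0,0,0,0,0]
    - [0,0,0,0,0,0,0]
    - [0,0,0,0,0,0,0]
    - [0,0,0,0,0,0,0]

```text
time: 55.57
tool_pos: [0.4745, 0.0398, 0.0262]
tcp_rot: [2.096, 2.336, 0.001]
wrist_force: [-0.2, -0.8, 0.5]
width: 0.423
grip_force: 25.5
```

```bash
python3 -W ignore -c "
from fit import *
go([.4728,.0407,.0190],ori(96.2,0))"
```

```text
t 55.57 q [ 0.03  0.12  2.2  -0.    0.82 -0.07] pos [0.4745 0.0398 0.0262] psi 96.19999999999999 tilt 0.18 w 0.423 g 25.5 F [-0.2 -0.8  0.5]
shift in tool axes [ 0.0011 -0.0016  0.0072]
turn deg (tool axes) [ 0.15  0.09 -0.02] shift in target axes [ 0.0011 -0.0015  0.0072]
```

>>> drive_tool:
  rows:
    - [0,0,0,0.0006,-0.001,0.004,0]
    - [0,0,0,0,0,0,0]
    - [0,0,0,0,0,0,0]
    - [0,0,0,0,0,0,0]
    - [0,0,0,0,0,0,0]

```text
time: 55.98
tool_pos: [0.4723, 0.0402, 0.0209]
tcp_rot: [2.098, 2.337, -0.001]
wrist_force: [-0.4, -0.3, -0.2]
width: 0.418
grip_force: 25.5
```

>>> drive_tool:
  rows:
    - [0,0,0,0,0,0.001,0]
    - [0,0,0,0,0,0,0]
    - [0,0,0,0,0,0,0]
    - [0,0,0,0,0,0,0]
    - [0,0,0,0,0,0,0]

```text
time: 56.4
tool_pos: [0.4724, 0.0403, 0.02]
tcp_rot: [2.098, 2.337, -0.001]
wrist_force: [0.5, -0.1, 0.1]
width: 0.426
grip_force: 25.5
```

```bash
python3 -W ignore -c "
from fit import *
go([.4728,.0407,.0190],ori(96.2,0))"
```

```text
t 56.4 q [ 0.03  0.13  2.21 -0.    0.81 -0.07] pos [0.4724 0.0403 0.02  ] psi 96.19999999999999 tilt 0.08 w 0.426 g 25.5 F [ 0.5 -0.1  0.1]
shift in tool axes [0.0004 0.0005 0.001 ]
turn deg (tool axes) [ 0.02  0.08 -0.02] shift in target axes [0.0004 0.0005 0.001 ]
```

>>> drive_tool:
  rows:
    - [0,0,0,0.0003,0.0004,0.0008,0]
    - [0,0,0,0,0,0,0]
    - [0,0,0,0,0,0,0]
    - [0,0,0,0,0,0,0]

```text
time: 56.73
tool_pos: [0.4727, 0.0406, 0.0192]
tcp_rot: [2.097, 2.337, -0.001]
wrist_force: [-0.6, -0.1, 0.1]
width: 0.421
grip_force: 25.5
```

>>> drive_tool:
  rows:
    - [0,0,0,0,0,0.0006,0]
    - [0,0,0,0,0,0,0]
    - [0,0,0,0,0,0,0]
    - [0,0,0,0,0,0,0]

```text
time: 57.07
tool_pos: [0.4727, 0.0406, 0.0186]
tcp_rot: [2.098, 2.337, -0.001]
wrist_force: [0.4, 0.1, -0.7]
width: 0.424
grip_force: 25.5
```

>>> drive_tool:
  rows:
    - [0,0,0,0,0,0.0006,0]
    - [0,0,0,0,0,0,0]
    - [0,0,0,0,0,0,0]

```text
time: 57.32
tool_pos: [0.4728, 0.0406, 0.0186]
tcp_rot: [2.098, 2.337, -0.001]
wrist_force: [-2.6, -0.2, 6.1]
width: 0.421
grip_force: 25.9
```

>>> drive_tool:
  rows:
    - [0,0,0,0,0,0.0006,0]
    - [0,0,0,0,0,0,0]
    - [0,0,0,0,0,0,0]

```text
time: 57.57
tool_pos: [0.4728, 0.0406, 0.0186]
tcp_rot: [2.098, 2.337, -0.001]
wrist_force: [-4.1, -0.6, 10.0]
width: 0.419
grip_force: 26.4
```

Contact. Releasing and backing off, then checking.

>>> drive_tool:
  rows:
    - [0,0,0,0,0,-0.0006,0]
    - [0,0,0,0,0,0,0.5]
    - [0,0,0,0,0,0,0.65]
    - [0,0,0,0,0,0,0.8]
    - [0,0,0,0,0,0,1]
    - [0,0,0,0,0,0,1]
    - [0,0,0,0,0,-0.02,1]
    - [0,0,0,0,0,-0.03,1]

```text
time: 58.23
tool_pos: [0.4691, 0.0405, 0.0653]
tcp_rot: [-2.095, -2.335, 0.01]
wrist_force: [1.3, 0.0, -0.5]
width: 1.003
grip_force: 0.0
```

>>> drive_tool:
  rows:
    - [0,0,0,0,0,-0.035,1]
    - [0,0,0,0,0,-0.035,1]
    - [0,0,0,0,0,-0.035,1]
    - [0,0,0,0,0,-0.035,1]
    - [0,0,0,0,0,-0.035,1]
    - [0,0,0,0,0,0,1]
    - [0,0,0,0,0,0,1]
    - [0,0,0,0,0,0,1]

```text
time: 58.9
tool_pos: [0.4723, 0.0409, 0.2426]
tcp_rot: [2.098, 2.337, -0.001]
wrist_force: [0.1, 0.3, -0.4]
width: 0.999
grip_force: 0.0
```

>>> drive_tool:
  rows:
    - [0,0,0,0.04,0,0,1]
    - [0,0,0,0.04,0,0,1]
    - [0,0,0,0.04,0,0,1]
    - [0,0,0,0.04,0,0,1]
    - [0,0,0,0.04,0,0,1]
    - [0,0,0,0,0,0,1]
    - [0,0,0,0,0,0,1]
    - [0,0,0,0,0,0,1]

```text
time: 59.57
tool_pos: [0.4499, 0.2391, 0.2405]
tcp_rot: [2.097, 2.339, -0.008]
wrist_force: [-0.1, -0.7, 0.3]
width: 0.997
grip_force: 0.0
```

```bash
python3 -W ignore -c "
from fit import *
show();S=read_camera('side');T=read_camera('top');save(S,'s9');save(T,'t9')
for c in(S,T):
  rep(c,None,['pine','bush','pickup','convertible','jar','bottle'],4)
a=cv2.imread('pics/t9.png')[110:240,95:405];b=cv2.imread('pics/s9.png')[110:260,180:340]
a=cv2.resize(a,None,fx=2.5,fy=2.5,interpolation=cv2.INTER_CUBIC)[:,150:];b=cv2.resize(b,(int(160*325/150*.8),int(325*.8)),interpolation=cv2.INTER_CUBIC)
o=np.zeros((600,640,3),np.uint8);o[:325,:a.shape[1]]=a;o[330:330+b.shape[0],:b.shape[1]]=b;cv2.imwrite('pics/fin.png',o)"
```

```text
t 59.57 q [ 0.44 -0.05  1.94 -0.    1.26  0.33] pos [0.4499 0.2391 0.2405] psi 96.30000000000001 tilt 0.28 w 0.997 g 0.0 F [-0.1 -0.7  0.3]
pine [(0.72, [258.0, 157.0, 274.0, 191.0], [263.8, 174.7])]
bush [(0.96, [204.0, 198.0, 225.0, 232.0], [214.6, 214.1]), (0.94, [274.0, 140.0, 291.0, 172.0], [281.7, 154.7]), (0.85, [236.0, 181.0, 256.0, 216.0], [245.3, 195.9])]
pickup [(0.54, [297.0, 150.0, 316.0, 157.0], [307.2, 152.6])]
convertible [(0.65, [284.0, 207.0, 295.0, 226.0], [290.7, 213.5])]
jar [(0.73, [265.0, 228.0, 282.0, 247.0], [272.1, 238.2])]
bottle [(0.58, [303.0, 170.0, 319.0, 198.0], [311.0, 184.4])]
pine [(0.77, [260.0, 155.0, 283.0, 179.0], [272.0, 168.1])]
bush [(0.92, [365.0, 118.0, 388.0, 143.0], [376.7, 129.0]), (0.72, [304.0, 154.0, 330.0, 180.0], [316.3, 166.6]), (0.69, [173.0, 152.0, 198.0, 172.0], [182.9, 162.9])]
pickup [(0.57, [350.0, 169.0, 365.0, 197.0], [357.9, 182.8])]
convertible [(0.71, [234.0, 214.0, 262.0, 228.0], [247.5, 219.6]), (0.51, [261.0, 155.0, 284.0, 181.0], [271.8, 168.3])]
jar [(0.76, [192.0, 221.0, 210.0, 230.0], [199.9, 224.5]), (0.62, [340.0, 158.0, 375.0, 205.0], [355.9, 183.1])]
bottle []
```

View pics/fin.png

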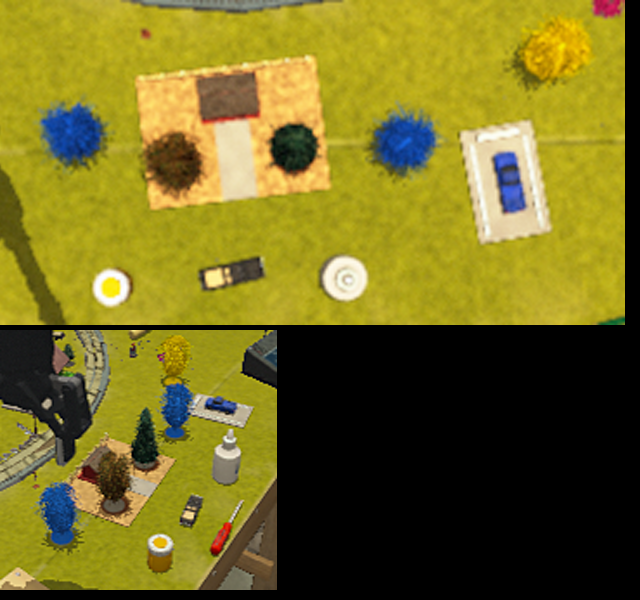

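The final picture shows both trees upright on their rounds at their starting pixels and the pickup centred in the bay at (358,183) in the top view. The jar, bottle and convertible have not moved, so I'm handing the job in.

```bash
python3 -c "
from workcell import workorder
print(workorder.finish_job())"
```

```text
the job is handed in; nothing more can be done
None
```

Job handed in at about 60 s of the 144 s allowed: the pickup is centred in the bay to about 1.5 mm, both trees stand upright back on their original spots (within about a pixel in the camera views), and the jar, bottle and convertible weren't moved; no verdict was returned.

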